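# Close up the dicer: lift out the drying block, clamp the cover crisscross

### The arm

A 7-joint arm with a two-finger parallel gripper is mounted at the origin on the work surface. World frame = base frame: x ahead of the robot, y to its left, z up, the work surface at z = 0. Lengths are in m, angles in rad, forces in N, time in s.
With the tool pointing down it reaches from about 0.425 to 0.925 m from the base axis. Payload 6.8 kg.
Tool frame: the origin (TCP) lies midway between the tips of the shut fingers; the grasp point (between the pads) lies 19 mm behind it; z points along the fingers, y is the line along which they close (so a half turn about z gives the same grasp; the last joint's range is limited). The gripper opens to 85 mm and grips with 20 to 120 N. Pads are 22 mm wide; open, the fingers measure 114 mm over their backs; the gripper's body (76 mm by 85 mm) begins 54 mm behind the grasp point. The pads swing forward as they close: fully open they stand 13 mm farther back than shut.
Start: joints at [-1.209, 0.477, 0.022, 1.555, -0.011, 1.109, -0.083], TCP at [0.306, 0.602, 0.206] pointing down, gripper open.
Joint ranges: [-2.96, 2.96], [-0.34, 2.1], [-1.41, 1.46], [0.24, 2.44], [-1.37, 4.51], [0.17, 1.92], [-2.96, 2.96]. Speed limits (rad/s): [2.39, 2.39, 3.14, 3.14, 3.14, 3.14, 3.14].

### API

Orientations are given as a unit quaternion [w, x, y, z].
In Python, from station import bot gives the robot as it stands.
- The arm moves only by the tool jog_arm, never from a script. Its argument "rows" is a list of rows, each an object of numbers: "fingers": the finger opening in mm, from 0 to 85.4; "x", "y", "z": the shift along the tool's x, y, z in mm; "ax", "ay", "az": the turn, a rotation vector about the tool's x, y, z in degrees. A call has exactly 8 rows; each row shifts and turns the commanded pose from where the row before left it, along the tool's axes as they then stand; what a row does not reach is not made up. A row lasts 1/10 s, in which the tool goes at most 50 mm and 8.59 degrees, less where a joint would pass 70% of its speed; a pose out of reach is approached as far as the arm can. A call with a gripper value outside its range is refused whole. The fingers move at their own pace and stop on an object; "force" is the grip in N (left out, the last holds). Time passes only in rows, so rows that do not move let the fingers close, or fill a call up. It gives the time, the measured TCP pose, the force, the opening and the grip force at its end, in the units of the state.
- bot.get_obs(): the state, without advancing time (a new reading comes with each control period).
- bot.read_camera(name): name is "scene" or "top" or "wrist"; returns a dict with "pixels" (400x640x3 uint8, red, green, blue), "vertical_fov" (degrees; the focal length in pixels is half the picture's height over the tangent of half this angle, whatever the lens; pixels are square), "cx", "cy" (the principal point, pixels), "world_from_camera" (4x4, takes a point from camera to world coordinates). Camera axes: x right, y down, z forward; pixel columns grow to the right and rows downward; lengths in m; the calibration is good to about 2 mm. A picture is of the moment at which its call begins. There is no depth.
- bot.hand_in(): hands the job in; it is judged then, once.
The state is a dict: "t": time; "q": joint angles; "joint_vel": joint speeds; "joint_torque": joint torques, N m; "eef_pos": TCP position; "tool_rot": TCP orientation; "contact_force": force on the tool from outside, world axes, zero at the start; "torque": the same for the moment, N m; "gripper_width": opening from 0.0 (shut) to 1.0 (fully open); "grasp_force": force on a finger pad.
Only numpy, scipy, OpenCV 4.12 (cv2) and the standard library are available. Lean on these libraries where they do the work, as an engineer would, in place of code of your own. Each camera call takes 0.05 s, during which the arm holds its last target. There are 200 camera calls.

### The job

Get the washed vegetable dicer ready for use: lift the yellow drying block straight up out of its white guides and set it down gently on the blue cutting board. Then tighten the four red knobs of the sloping cover clockwise in two rounds, each round going crisscross (a knob, the one diagonally opposite, then the other two): in the first round turn each about halfway, bar straight up the slope, and only then in the second round each to its stop. Leave the other things where they are, and let go at the end.

Things in the scene. Friction and masses are not known exactly. Their poses are not given: they have to be found in the camera images.
- dicer: fixed white vegetable dicer, 243 (x) x 250 (y) x 150 mm. Origin on the table under its middle; x to its back, z up; its front faces the robot's left, so its +y side is the far one. The front slopes up to the back at 30 degrees and bears a steel cover plate with four red T-knobs at the corners. Behind it a level ledge 150 mm above the table bears two white grooved guides (60 x 33 x 40 mm high) with the yellow block between
- cover (a point): middle of the cover plate's outer face (dark square grid). Axes are the dicer's, not sloped: the plate's outward normal is -sin30 of x plus cos30 of z, 'up the slope' is cos30 x plus sin30 z. Plate 182 up the slope x 228 mm. Knob axes stand along the normal, 58 mm up or down the slope and 73 mm to the far (+y) or near (-y) side of this point
- slot (a point): point on the ledge (150 mm above the table) midway between the two guides: where the underside of the block stands at first; axes as the dicer's
- block: loose yellow plastic drying block, 0.13 to 0.25 kg, 24 (x) x 60 (y) x 90 mm high, origin in the middle of its underside. Its lowest 36 mm have a tongue 12 mm wide, 9.5 mm long at each y end, standing in the guides' grooves with 2 mm play: it comes out only straight up, free once 40 mm up. Its upper 50 mm stand above the guides and can be gripped across the 24 mm
- board: blue cutting board lying fixed on the table, 280 (x) x 190 (y) x 15 mm thick; origin: middle of its underside. A steel bowl stands on its far (+x) half, 70 to 95 mm from its middle; the near half is free
- bowl: small steel bowl, 90 mm across, 40 mm high, on the blue board; leave it
- jar: lidded steel jar 80 mm across, 100 mm high; leave it
- bottle: amber bottle 64 mm across, 190 mm high; leave it
- mug: steel mug 80 mm across, 90 mm high; leave it
- tray: steel tray 170 x 240 x 40 mm with potatoes; leave it
- spatula: spatula 240 mm long lying on the table; leave it
- knob_low_far (a joint): turn of the knob in the lower row, on the side farther from the robot; grows clockwise seen from outside: 0 loose (starts 0 to 0.15), 0.785 halfway, 1.57 hard stop. With 'up the slope' as 12 o'clock its bar's white-dotted end points to half past ten at 0, 12 (yellow tick on plate) halfway, half past one (green tick) at the stop. Rubs with 0.12 N m, no spring
- low_far_bar (a point): middle of the top of that knob's red bar, on the knob axis, 40 mm off the plate. Bar 66 long x 14 thick x 26 mm high, its underside 14 mm off the plate, on a 12 mm thick stem. z of this frame is the outward normal; the frame turns with the knob, and the white-dotted end of the bar points along +x plus +y (45 degrees from x towards y)
- knob_low_near (a joint): turn of the knob in the lower row, on the side nearer the robot; grows clockwise seen from outside: 0 loose (starts 0 to 0.15), 0.785 halfway, 1.57 hard stop. With 'up the slope' as 12 o'clock its bar's white-dotted end points to half past ten at 0, 12 (yellow tick on plate) halfway, half past one (green tick) at the stop. Rubs with 0.12 N m, no spring
- low_near_bar (a point): middle of the top of that knob's red bar, on the knob axis, 40 mm off the plate. Bar 66 long x 14 thick x 26 mm high, its underside 14 mm off the plate, on a 12 mm thick stem. z of this frame is the outward normal; the frame turns with the knob, and the white-dotted end of the bar points along +x plus +y (45 degrees from x towards y)
- knob_high_near (a joint): turn of the knob in the upper row, on the side nearer the robot; grows clockwise seen from outside: 0 loose (starts 0 to 0.15), 0.785 halfway, 1.57 hard stop. With 'up the slope' as 12 o'clock its bar's white-dotted end points to half past ten at 0, 12 (yellow tick on plate) halfway, half past one (green tick) at the stop. Rubs with 0.12 N m, no spring
- high_near_bar (a point): middle of the top of that knob's red bar, on the knob axis, 40 mm off the plate. Bar 66 long x 14 thick x 26 mm high, its underside 14 mm off the plate, on a 12 mm thick stem. z of this frame is the outward normal; the frame turns with the knob, and the white-dotted end of the bar points along +x plus +y (45 degrees from x towards y)
- knob_high_far (a joint): turn of the knob in the upper row, on the side farther from the robot; grows clockwise seen from outside: 0 loose (starts 0 to 0.15), 0.785 halfway, 1.57 hard stop. With 'up the slope' as 12 o'clock its bar's white-dotted end points to half past ten at 0, 12 (yellow tick on plate) halfway, half past one (green tick) at the stop. Rubs with 0.12 N m, no spring
- high_far_bar (a point): middle of the top of that knob's red bar, on the knob axis, 40 mm off the plate. Bar 66 long x 14 thick x 26 mm high, its underside 14 mm off the plate, on a 12 mm thick stem. z of this frame is the outward normal; the frame turns with the knob, and the white-dotted end of the bar points along +x plus +y (45 degrees from x towards y)
Things that resemble listed ones, but are neither listed nor needed, are in the scene too. Several things have the shape of the block; the one meant has the colours described above.

How it is judged:
By the outcome, as a careful person would: the job done as asked, in the order asked, and still so for the second after the job is handed in, with the robot touching nothing.
It also fails if it takes over 72 s, if anything falls off the work surface, if the arm or the gripper's body presses on something with over 40 N, if the wrist force passes 120 N, or if a joint passes its speed limit or range.

## Working session

There is one attempt and no reset: what is moved stays moved. The work goes in short steps, Python scripts to look and compute and a tool call to move; the robot and the scene stay as the last step left them, time stands still between calls to the robot, and variables do not carry over. Pictures are saved under pics/ and viewed, at most 10 in all, crops included, and the job is handed in when it is done.

Besides the shell and the picture viewer there is one more tool, called after "Request:" as name(argument=value, ...) on one line, values as JSON. jog_arm: Moves the arm, as the interface text tells. Its arguments: {"type":"object","properties":{"rows":{"type":"array","items":{"type":"object","properties":{"fingers":{"type":"number"},"x":{"type":"number"},"y":{"type":"number"},"z":{"type":"number"},"ax":{"type":"number"},"ay":{"type":"number"},"az":{"type":"number"}}}},"force":{"type":"number"}},"required":["rows"]}

```bash
mkdir -p pics; ls; python3 - <<'E'
from station import bot
import cv2,numpy as np
o=bot.get_obs();print({k:np.round(v,3).tolist() for k,v in o.items()})
for n in("scene","top"):
    c=bot.read_camera(n);cv2.imwrite(f"pics/{n}0.png",c["pixels"][:,:,::-1]);np.savez(f"{n}0.npz",**c)
    print(n,c["vertical_fov"],c["cx"],c["cy"],np.round(c["world_from_camera"],3).tolist())
E
```

```text
pics
{'t': 0.0, 'q': [-1.209, 0.478, 0.022, 1.556, -0.012, 1.109, -0.083], 'joint_vel': [-0.0, 0.001, -0.002, 0.0, -0.002, -0.001, -0.0], 'joint_torque': [0.0, -59.646, 1.608, -28.12, 0.012, 0.01, -0.0], 'eef_pos': [0.305, 0.601, 0.205], 'tool_rot': [-0.0, 0.233, 0.973, -0.001], 'contact_force': [0.582, 0.6, 0.528], 'torque': [-0.007, 0.059, -0.008], 'grasp_force': 0.0, 'gripper_width': 0.996}
scene 51.271414857187295 319.727845828178 198.5663657581136 [[0.357, 0.665, -0.657, 1.473], [0.934, -0.238, 0.267, -0.46], [0.021, -0.708, -0.706, 1.109], [0.0, 0.0, 0.0, 1.0]]
top 53.11708447445471 324.7288359242513 203.7242920094894 [[0.051, -0.974, 0.22, 0.289], [-0.999, -0.05, 0.008, -0.078], [0.003, -0.22, -0.976, 1.307], [0.0, 0.0, 0.0, 1.0]]
```

View pics/scene0.png

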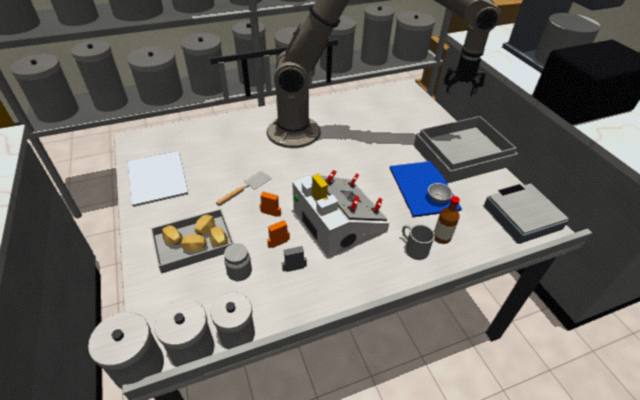

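View pics/top0.png

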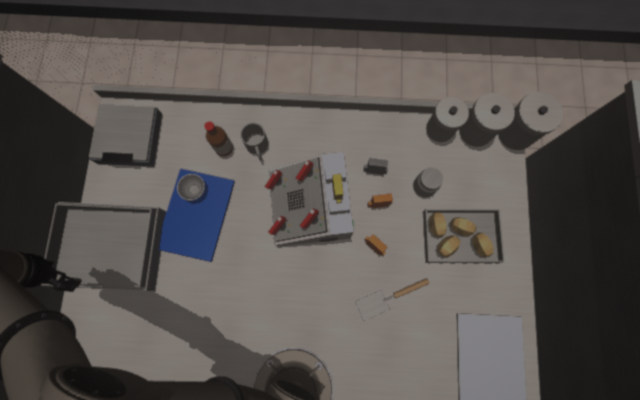

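```bash
cat > h.py <<'E'
import cv2,numpy as np
def ray(c,u,v):
    f=200/np.tan(np.radians(float(c["vertical_fov"]))/2);T=c["world_from_camera"]
    d=T[:3,:3]@np.array([(u-c["cx"])/f,(v-c["cy"])/f,1]);return T[:3,3],d/np.linalg.norm(d)
def onz(c,u,v,z):
    o,d=ray(c,u,v);return o+d*(z-o[2])/d[2]
def tri(r):
    A=sum(np.eye(3)-np.outer(d,d) for o,d in r);b=sum((np.eye(3)-np.outer(d,d))@o for o,d in r)
    p=np.linalg.solve(A,b);return p,max(np.linalg.norm((np.eye(3)-np.outer(d,d))@(p-o)) for o,d in r)
def blobs(m,amin):
    n,l,s,ce=cv2.connectedComponentsWithStats(m.astype(np.uint8),connectivity=8)
    return [(s[i,4],ce[i],l==i) for i in range(1,n) if s[i,4]>=amin]
def red(px):
    h=cv2.cvtColor(px,cv2.COLOR_RGB2HSV);return ((h[...,0]<5)|(h[...,0]>172))&(h[...,1]>150)&(h[...,2]>70)
def yel(px):
    h=cv2.cvtColor(px,cv2.COLOR_RGB2HSV);return (h[...,0]>22)&(h[...,0]<34)&(h[...,1]>150)&(h[...,2]>70)
def blu(px):
    h=cv2.cvtColor(px,cv2.COLOR_RGB2HSV);return (h[...,0]>100)&(h[...,0]<130)&(h[...,1]>150)&(h[...,2]>40)
E
python3 - <<'E'
from h import *
C={n:dict(np.load(f"{n}0.npz")) for n in("scene","top")}
for n,c in C.items():
    px=c["pixels"]
    for k,f in(("red",red),("yel",yel)):
        print(n,k,[(int(a),ce.round(1).tolist()) for a,ce,_ in blobs(f(px),10)])
c=C["top"];b=max(blobs(blu(c["pixels"]),50),key=lambda t:t[0])
cn=cv2.findContours(b[2].astype(np.uint8),0,2)[0][0];R=cv2.minAreaRect(cn)
P=np.array([onz(c,*p,0.015)[:2] for p in cv2.boxPoints(R)]);print("board",P.round(3).tolist(),P.mean(0))
print("bowl",onz(c,191,187,.04))
E
```

```text
scene red [(11, [333.5, 172.2]), (23, [328.9, 178.6]), (18, [352.4, 181.7]), (53, [354.2, 202.5]), (54, [454.5, 199.4]), (42, [377.6, 204.6])]
scene yel [(198, [320.5, 185.2])]
top red [(48, [209.2, 126.1]), (52, [301.7, 171.8]), (41, [270.8, 180.6]), (55, [306.2, 220.0]), (41, [274.4, 226.6])]
top yel []
board [[0.407, 0.468], [0.682, 0.429], [0.638, 0.245], [0.367, 0.292]] [0.52364144 0.35863245]
bowl [0.60784188 0.37205048 0.04      ]
```

```bash
python3 - <<'E'
from h import *
from station import bot
c=dict(np.load("top0.npz"))
for n,u,v,z in(("hf",301.7,171.8,.145),("lf",270.8,180.6,.09),("hn",306.2,220,.145),("ln",274.4,226.6,.09),("cover",295.5,200,.1),("blocktop",338,176,.24)):print(n,onz(c,u,v,z).round(3))
w=bot.read_camera("wrist");T=w["world_from_camera"];o=bot.get_obs()
from scipy.spatial.transform import Rotation as R
q=o["tool_rot"];Rt=R.from_quat(np.r_[q[1:],q[0]]).as_matrix()
print(Rt.round(3).tolist(),"\ncam in tool",(Rt.T@T[:3,:3]).round(3).tolist(),(Rt.T@(T[:3,3]-o["eef_pos"])).round(4),w["vertical_fov"])
E
```

```text
hf [0.646 0.006 0.145]
lf [0.629 0.105 0.09 ]
hn [ 0.499 -0.017  0.145]
ln [0.483 0.083 0.09 ]
cover [0.568 0.023 0.1  ]
blocktop [ 0.61  -0.102  0.24 ]
[[-0.892, 0.453, -0.001], [0.453, 0.892, -0.001], [-0.0, -0.001, -1.0]] 
cam in tool [[-0.0, -0.944, -0.329], [1.0, 0.0, -0.0], [0.0, -0.329, 0.944]] [ 0.0851 -0.0002 -0.1687] 67.77848070834546
```

```bash
cat >> h.py <<'E'
from scipy.spatial.transform import Rotation as R,Slerp
def pose(o):
    q=o["tool_rot"];return np.array(o["eef_pos"]),R.from_quat(np.r_[q[1:],q[0]])
def down(deg): # tool down, tool y at azimuth deg
    a=np.radians(deg);y=np.array([np.cos(a),np.sin(a),0]);z=np.array([0,0,-1.]);return R.from_matrix(np.c_[np.cross(y,z),y,z])
def plan(p0,r0,p1,r1,n):
    """rows of tool-axis shifts, rounded; returns (p,r) commanded at the end"""
    s=Slerp([0,1],R.concatenate([r0,r1]));p,r=np.array(p0),r0
    for i in range(1,n+1):
        d=np.round(r.inv().apply(p0+(p1-p0)*i/n-p)*1e3).astype(int);w=np.round((r.inv()*s(i/n)).as_rotvec(degrees=True),1)
        p=p+r.apply(d/1e3);r=r*R.from_rotvec(w,degrees=True)
        print("  ",{k:v for k,v in zip(("x","y","z","ax","ay","az"),[*d.tolist(),*w.tolist()]) if v})
    return p,r
E
python3 - <<'E'
from h import *
from station import bot
p,r=pose(bot.get_obs());plan(p,r,np.array([.60,-.09,.36]),down(99),16)
E
```

```text
{'x': -36, 'y': -30, 'z': -10, 'az': -2.2}
   {'x': -35, 'y': -32, 'z': -9, 'az': -2.3}
   {'x': -33, 'y': -33, 'z': -10, 'az': -2.2}
   {'x': -33, 'y': -34, 'z': -10, 'az': -2.3}
   {'x': -30, 'y': -35, 'z': -9, 'az': -2.2}
   {'x': -30, 'y': -37, 'z': -10, 'az': -2.3}
   {'x': -28, 'y': -38, 'z': -9, 'az': -2.2}
   {'x': -26, 'y': -39, 'z': -10, 'az': -2.3}
   {'x': -25, 'y': -39, 'z': -10, 'az': -2.2}
   {'x': -23, 'y': -41, 'z': -9, 'az': -2.2}
   {'x': -22, 'y': -42, 'z': -10, 'ax': -0.1, 'az': -2.3}
   {'x': -20, 'y': -42, 'z': -10, 'az': -2.2}
   {'x': -19, 'y': -44, 'z': -9, 'az': -2.3}
   {'x': -16, 'y': -43, 'z': -10, 'az': -2.2}
   {'x': -15, 'y': -45, 'z': -10, 'az': -2.3}
   {'x': -13, 'y': -45, 'z': -9, 'az': -2.2}
```

Request:
jog_arm(rows=[{"x":-36,"y":-30,"z":-18,"az":-2.2,"fingers":60},{"x":-35,"y":-31,"z":-18,"az":-2.3,"fingers":60},{"x":-33,"y":-32,"z":-18,"az":-2.2,"fingers":60},{"x":-32,"y":-34,"z":-18,"az":-2.3,"fingers":60},{"x":-30,"y":-35,"z":-18,"az":-2.2,"fingers":60},{"x":-30,"y":-37,"z":-15,"az":-2.3,"fingers":60},{"x":-28,"y":-38,"z":-10,"az":-2.2,"fingers":60},{"x":-26,"y":-39,"z":-10,"az":-2.3,"fingers":60}])

```text
invalid input
```

Request:
jog_arm(rows=[{"x":-25,"y":-39,"z":-10,"az":-2.2,"fingers":60},{"x":-23,"y":-41,"z":-10,"az":-2.2,"fingers":60},{"x":-22,"y":-42,"z":-8,"az":-2.3,"fingers":60},{"x":-20,"y":-42,"az":-2.2,"fingers":60},{"x":-19,"y":-44,"az":-2.3,"fingers":60},{"x":-16,"y":-43,"az":-2.2,"fingers":60},{"x":-15,"y":-45,"az":-2.3,"fingers":60},{"x":-13,"y":-45,"az":-2.2,"fingers":60}])

```text
invalid input
```

```bash
python3 - <<'E'
from h import *
from station import bot
c=bot.read_camera("wrist");cv2.imwrite("pics/w1.png",c["pixels"][:,:,::-1]);np.savez("w1.npz",**c)
o=bot.get_obs();print(o["eef_pos"],o["t"],o["q"]);print(pose(o)[1].as_matrix().round(3).tolist())
E
```

```text
[0.30538913 0.60153869 0.20530695] 0.2 [-1.20911527  0.47749101  0.0223504   1.55604001 -0.01151814  1.10929174
 -0.08309325]
[[-0.892, 0.453, -0.0], [0.453, 0.892, -0.001], [-0.0, -0.001, -1.0]]
```

View pics/w1.png

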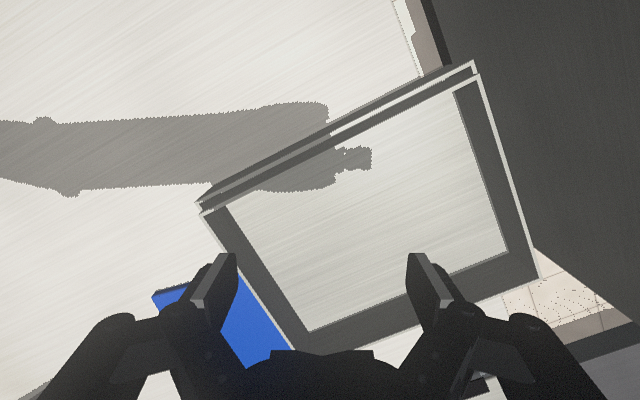

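Request:
jog_arm(rows=[{"x":-36,"y":-30,"z":-18,"ax":0,"ay":0,"az":-2.2,"fingers":60},{"x":-35,"y":-31,"z":-18,"ax":0,"ay":0,"az":-2.3,"fingers":60},{"x":-33,"y":-32,"z":-18,"ax":0,"ay":0,"az":-2.2,"fingers":60},{"x":-32,"y":-34,"z":-18,"ax":0,"ay":0,"az":-2.3,"fingers":60},{"x":-30,"y":-35,"z":-18,"ax":0,"ay":0,"az":-2.2,"fingers":60},{"x":-30,"y":-37,"z":-15,"ax":0,"ay":0,"az":-2.3,"fingers":60},{"x":-28,"y":-38,"z":-10,"ax":0,"ay":0,"az":-2.2,"fingers":60},{"x":-26,"y":-39,"z":-10,"ax":0,"ay":0,"az":-2.3,"fingers":60}], force=40)

```text
t: 1.0
eef_pos: [0.4528, 0.2561, 0.3315]
tool_rot: [0.0, 0.077, 0.997, 0.0]
contact_force: [0.4, -0.4, -1.3]
gripper_width: 0.699
grasp_force: 0.0
```

Request:
jog_arm(rows=[{"x":-25,"y":-39,"z":-10,"ax":0,"ay":0,"az":-2.2,"fingers":60},{"x":-23,"y":-41,"z":-10,"ax":0,"ay":0,"az":-2.2,"fingers":60},{"x":-22,"y":-42,"z":-8,"ax":0,"ay":0,"az":-2.3,"fingers":60},{"x":-20,"y":-42,"z":0,"ax":0,"ay":0,"az":-2.2,"fingers":60},{"x":-19,"y":-44,"z":0,"ax":0,"ay":0,"az":-2.3,"fingers":60},{"x":-16,"y":-43,"z":0,"ax":0,"ay":0,"az":-2.2,"fingers":60},{"x":-15,"y":-45,"z":0,"ax":0,"ay":0,"az":-2.3,"fingers":60},{"x":-13,"y":-45,"z":0,"ax":0,"ay":0,"az":-2.2,"fingers":60}])

```text
t: 1.8
eef_pos: [0.5997, -0.0889, 0.3588]
tool_rot: [0.0, -0.079, 0.997, 0.0]
contact_force: [1.2, 0.9, 0.1]
gripper_width: 0.701
grasp_force: 0.0
```

```bash
python3 - <<'E'
from h import *
from station import bot
c=bot.read_camera("wrist");cv2.imwrite("pics/w2.png",c["pixels"][:,:,::-1]);np.savez("w2.npz",**c)
o=bot.get_obs();print(o["eef_pos"],o["t"],o["q"]);print(pose(o)[1].as_matrix().round(3).tolist())
E
```

```text
[ 0.60070405 -0.09850071  0.35848199] 1.85 [-0.25905061  0.27281096  0.40800711  1.53675076 -0.10395292  1.35286351
  1.87959897]
[[-0.989, -0.15, 0.001], [-0.15, 0.989, -0.006], [-0.0, -0.006, -1.0]]
```

View pics/w2.png

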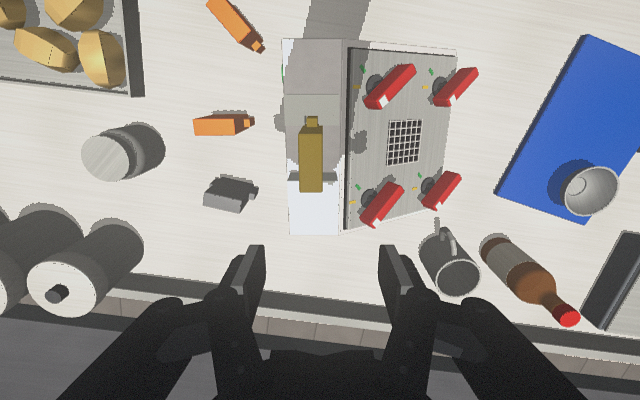

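```bash
python3 - <<'E'
import cv2
i=cv2.imread("pics/w2.png")[30:240,270:490];cv2.imwrite("pics/w2c.png",cv2.resize(i,None,fx=2.8,fy=2.8,interpolation=cv2.INTER_CUBIC))
E
```

```text
(no output)
```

View pics/w2c.png

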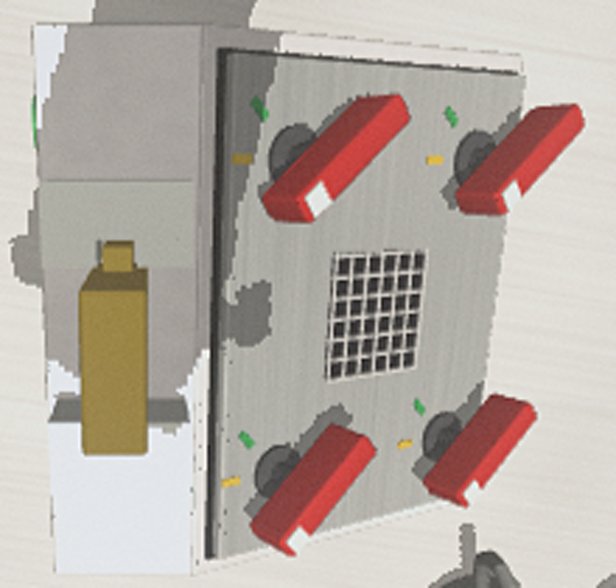

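```bash
cat >> h.py <<'E'
N=np.array([-.5,0,3**.5/2]);U=np.array([3**.5/2,0,.5]);Y=np.array([0,1.,0])
def proj(c,P):
    T=np.linalg.inv(c["world_from_camera"]);f=200/np.tan(np.radians(float(c["vertical_fov"]))/2)
    q=(np.atleast_2d(P)@T[:3,:3].T)+T[:3,3];return q[:,:2]/q[:,2:]*f+[float(c["cx"]),float(c["cy"])]
E
python3 - <<'E'
from h import *
from scipy.optimize import least_squares
c=dict(np.load("w2.npz"))
cr=lambda a:np.array(a)/2.8+[270,30]
L=np.array([0*U,.091*U-.114*Y,-.091*U-.114*Y,.091*U+.114*Y])
uv=cr([(377,314),(228,52),(522,73),(217,556)])
Rz=lambda a:R.from_euler("z",a).as_matrix()
fun=lambda s:(proj(c,L@Rz(s[3]).T+s[:3])-uv).ravel()
s=least_squares(fun,[.57,.02,.1,-1.4]).x
print("cover",s[:3].round(4),"yaw",np.degrees(s[3]).round(2),fun(s).round(1))
b=cr([(82,290),(147,290),(147,453),(82,455)]);B=np.array([onz(c,*p,.24) for p in b]);print("blocktop",B.round(4).tolist(),B.mean(0).round(4))
for v in B-s[:3]:print("  dicer frame",(Rz(-s[3])@v).round(4))
np.save("cov.npy",s)
E
```

```text
cover [0.5657 0.022  0.1069] yaw -80.45 [-1.7 -0.6  0.9  0.   0.1 -0.2  0.5  0.8]
blocktop [[0.5581, -0.117, 0.24], [0.5546, -0.0951, 0.24], [0.6127, -0.0858, 0.24], [0.6172, -0.1091, 0.24]] [ 0.5857 -0.1017  0.24  ]
  dicer frame [ 0.1358 -0.0305  0.1331]
  dicer frame [ 0.1136 -0.0304  0.1331]
  dicer frame [0.114  0.0285 0.1331]
  dicer frame [0.1378 0.029  0.1331]
```

Request:
jog_arm(rows=[{"x":15,"y":-1,"z":0,"ax":0,"ay":0,"az":-0.9,"fingers":55},{"x":0,"y":0,"z":35,"ax":0,"ay":0,"az":0,"fingers":55},{"x":0,"y":0,"z":35,"ax":0,"ay":0,"az":0,"fingers":55},{"x":0,"y":0,"z":35,"ax":0,"ay":0,"az":0,"fingers":55},{"x":0,"y":0,"z":30,"ax":0,"ay":0,"az":0,"fingers":55},{"x":0,"y":0,"z":20,"ax":0,"ay":0,"az":0,"fingers":55},{"x":0,"y":0,"z":0,"ax":0,"ay":0,"az":0,"fingers":55},{"x":0,"y":0,"z":0,"ax":0,"ay":0,"az":0,"fingers":55}], force=40)

```text
t: 2.65
eef_pos: [0.5849, -0.0906, 0.2042]
tool_rot: [-0.0, -0.086, 0.996, -0.0]
contact_force: [0.2, -1.2, -0.1]
gripper_width: 0.648
grasp_force: 0.0
```

```bash
python3 - <<'E'
from h import *
from station import bot
o=bot.get_obs();print(o["eef_pos"],o["t"],o["contact_force"],o["q"]);M=pose(o)[1].as_matrix();print(M.round(4).tolist())
print((M.T@(np.array([.5857,-.1017,.201])-o["eef_pos"])*1e3).round(1))
E
```

```text
[ 0.58488161 -0.09055575  0.20421019] 2.65 [ 0.24401139 -1.24634454 -0.08644388] [-0.24090242  0.35414128  0.37074108  1.78280927 -0.14680316  1.03177411
  1.92764208]
[[-0.9852, -0.1715, -0.0001], [-0.1715, 0.9852, -0.0001], [0.0001, -0.0001, -1.0]]
[  1.1 -11.1   3.2]
```

```bash
python3 - <<'E'
from h import *
from station import bot
T=dict(np.load("w2.npz"))["world_from_camera"]
for yaw,e in((None,[.5997,-.0889,.3588]),):
    M=R.from_quat([-.079,.997,0,0]).as_matrix();print(M.T@(T[:3,3]-e), (M.T@T[:3,:3]).round(3).tolist())
c=bot.read_camera("wrist");cv2.imwrite("pics/w3.png",c["pixels"][:,:,::-1]);np.savez("w3.npz",**c)
E
```

```text
[ 8.51327512e-02  5.94535801e-05 -1.68792915e-01] [[0.001, -0.944, -0.329], [1.0, 0.001, -0.0], [0.0, -0.329, 0.944]]
```

View pics/w3.png

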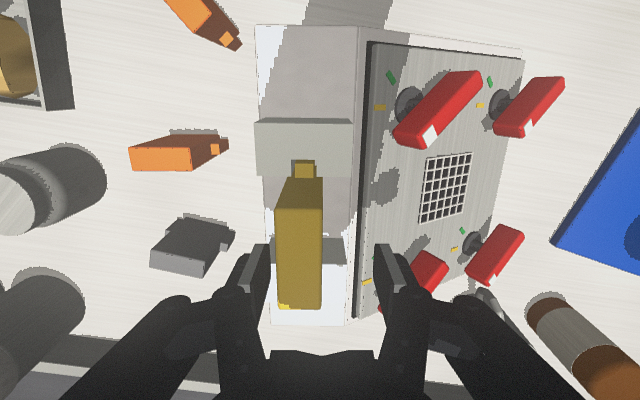

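Request:
jog_arm(rows=[{"x":1,"y":-6,"z":0,"ax":0,"ay":0,"az":0,"fingers":55},{"x":0,"y":-5,"z":3,"ax":0,"ay":0,"az":0.3,"fingers":55},{"x":0,"y":0,"z":0,"ax":0,"ay":0,"az":0,"fingers":40},{"x":0,"y":0,"z":0,"ax":0,"ay":0,"az":0,"fingers":30},{"x":0,"y":0,"z":0,"ax":0,"ay":0,"az":0,"fingers":10},{"x":0,"y":0,"z":0,"ax":0,"ay":0,"az":0,"fingers":10},{"x":0,"y":0,"z":0,"ax":0,"ay":0,"az":0,"fingers":10},{"x":0,"y":0,"z":0,"ax":0,"ay":0,"az":0,"fingers":10}], force=40)

```text
t: 3.5
eef_pos: [0.5859, -0.1016, 0.2011]
tool_rot: [0.0, -0.084, 0.997, -0.0]
contact_force: [0.4, -1.4, 3.5]
gripper_width: 0.266
grasp_force: 39.8
```

Gripped well. Lift straight up.

Request:
jog_arm(rows=[{"x":0,"y":0,"z":-4,"ax":0,"ay":0,"az":0,"fingers":10},{"x":0,"y":0,"z":-8,"ax":0,"ay":0,"az":0,"fingers":10},{"x":0,"y":0,"z":-12,"ax":0,"ay":0,"az":0,"fingers":10},{"x":0,"y":0,"z":-16,"ax":0,"ay":0,"az":0,"fingers":10},{"x":0,"y":0,"z":-20,"ax":0,"ay":0,"az":0,"fingers":10},{"x":0,"y":0,"z":-15,"ax":0,"ay":0,"az":0,"fingers":10},{"x":0,"y":0,"z":-10,"ax":0,"ay":0,"az":0,"fingers":10},{"x":0,"y":0,"z":0,"ax":0,"ay":0,"az":0,"fingers":10}])

```text
t: 4.3
eef_pos: [0.5865, -0.1017, 0.2877]
tool_rot: [0.002, -0.084, 0.997, -0.0]
contact_force: [0.7, -0.7, -2.7]
gripper_width: 0.271
grasp_force: 39.4
```

```bash
python3 - <<'E'
from h import *
from station import bot
o=bot.get_obs();p,r=pose(o);print(p,o["contact_force"],o["gripper_width"]);p,r=plan(p,r,np.array([.462,.365,.2]),down(99),16)
E
```

```text
[ 0.58649555 -0.10168185  0.28766575] [ 0.66217828 -0.71923319 -2.6548404 ] 0.27104546195895995
   {'x': 3, 'y': 30, 'z': 5}
   {'x': 3, 'y': 30, 'z': 6, 'az': 0.1}
   {'x': 3, 'y': 30, 'z': 5}
   {'x': 2, 'y': 30, 'z': 6}
   {'x': 3, 'y': 30, 'z': 5, 'ay': 0.1, 'az': 0.1}
   {'x': 3, 'y': 30, 'z': 6}
   {'x': 3, 'y': 30, 'z': 5, 'az': 0.1}
   {'x': 3, 'y': 30, 'z': 6}
   {'x': 3, 'y': 30, 'z': 5}
   {'x': 3, 'y': 31, 'z': 6, 'az': 0.1}
   {'x': 3, 'y': 30, 'z': 5}
   {'x': 3, 'y': 30, 'z': 5}
   {'x': 3, 'y': 30, 'z': 6, 'az': 0.1}
   {'x': 3, 'y': 30, 'z': 5, 'ay': 0.1}
   {'x': 3, 'y': 30, 'z': 6}
   {'x': 3, 'y': 30, 'z': 5, 'az': 0.1}
```

Request:
jog_arm(rows=[{"x":2,"y":15,"z":0,"ax":0,"ay":0,"az":0,"fingers":10},{"x":3,"y":30,"z":0,"ax":0,"ay":0,"az":0,"fingers":10},{"x":4,"y":42,"z":0,"ax":0,"ay":0,"az":0,"fingers":10},{"x":4,"y":44,"z":0,"ax":0,"ay":0,"az":0,"fingers":10},{"x":4,"y":44,"z":0,"ax":0,"ay":0,"az":0,"fingers":10},{"x":4,"y":44,"z":0,"ax":0,"ay":0,"az":0,"fingers":10},{"x":4,"y":44,"z":5,"ax":0,"ay":0,"az":0,"fingers":10},{"x":4,"y":44,"z":10,"ax":0,"ay":0,"az":0,"fingers":10}])

```text
t: 5.1
eef_pos: [0.5042, 0.199, 0.2704]
tool_rot: [-0.0, -0.084, 0.996, 0.0]
contact_force: [0.9, 0.5, -2.5]
gripper_width: 0.27
grasp_force: 39.5
```

Request:
jog_arm(rows=[{"x":4,"y":44,"z":10,"ax":0,"ay":0,"az":0,"fingers":10},{"x":4,"y":44,"z":15,"ax":0,"ay":0,"az":0,"fingers":10},{"x":4,"y":40,"z":20,"ax":0,"ay":0,"az":0,"fingers":10},{"x":4,"y":30,"z":25,"ax":0,"ay":0,"az":0,"fingers":10},{"x":2,"y":16,"z":30,"ax":0,"ay":0,"az":0,"fingers":10},{"x":0,"y":0,"z":35,"ax":0,"ay":0,"az":0.5,"fingers":10},{"x":0,"y":0,"z":35,"ax":0,"ay":0,"az":0,"fingers":10},{"x":0,"y":0,"z":15,"ax":0,"ay":0,"az":0,"fingers":10}])

```text
t: 5.9
eef_pos: [0.4556, 0.3638, 0.0817]
tool_rot: [-0.003, -0.08, 0.997, -0.002]
contact_force: [-1.0, 0.5, -2.4]
gripper_width: 0.269
grasp_force: 39.7
```

```bash
python3 - <<'E'
from h import *
from station import bot
o=bot.get_obs();p,r=pose(o);print(o["t"],p,r.as_matrix().round(4).tolist(),o["contact_force"],o["gripper_width"])
E
```

```text
5.9 [0.45557045 0.36375389 0.08173737] [[-0.9872, -0.1594, -0.0055], [-0.1593, 0.9872, -0.0047], [0.0062, -0.0037, -1.0]] [-1.01981283  0.50671663 -2.37634697] 0.26891274032561585
```

Request:
jog_arm(rows=[{"x":0,"y":0,"z":0,"ax":0,"ay":0,"az":0,"fingers":10},{"x":0,"y":0,"z":4,"ax":0,"ay":0,"az":0,"fingers":10},{"x":0,"y":0,"z":4,"ax":0,"ay":0,"az":0,"fingers":10},{"x":0,"y":0,"z":3,"ax":0,"ay":0,"az":0,"fingers":10},{"x":0,"y":0,"z":2,"ax":0,"ay":0,"az":0,"fingers":10},{"x":0,"y":0,"z":2,"ax":0,"ay":0,"az":0,"fingers":10},{"x":0,"y":0,"z":1,"ax":0,"ay":0,"az":0,"fingers":10},{"x":0,"y":0,"z":0,"ax":0,"ay":0,"az":0,"fingers":10}])

```text
t: 6.7
eef_pos: [0.4592, 0.3649, 0.0697]
tool_rot: [-0.0, -0.079, 0.997, -0.0]
contact_force: [-0.1, 0.5, -2.5]
gripper_width: 0.264
grasp_force: 39.8
```

Request:
jog_arm(rows=[{"x":0,"y":0,"z":1,"ax":0,"ay":0,"az":0,"fingers":10},{"x":0,"y":0,"z":1,"ax":0,"ay":0,"az":0,"fingers":10},{"x":0,"y":0,"z":1,"ax":0,"ay":0,"az":0,"fingers":10},{"x":0,"y":0,"z":0,"ax":0,"ay":0,"az":0,"fingers":10},{"x":0,"y":0,"z":0.5,"ax":0,"ay":0,"az":0,"fingers":10},{"x":0,"y":0,"z":0,"ax":0,"ay":0,"az":0,"fingers":10},{"x":0,"y":0,"z":0,"ax":0,"ay":0,"az":0,"fingers":10},{"x":0,"y":0,"z":0,"ax":0,"ay":0,"az":0,"fingers":10}])

```text
t: 7.5
eef_pos: [0.4593, 0.365, 0.0663]
tool_rot: [0.0, -0.079, 0.997, 0.0]
contact_force: [-0.4, -0.8, -2.7]
gripper_width: 0.27
grasp_force: 39.8
```

Request:
jog_arm(rows=[{"x":0,"y":0,"z":0.5,"ax":0,"ay":0,"az":0,"fingers":10},{"x":0,"y":0,"z":0,"ax":0,"ay":0,"az":0,"fingers":10},{"x":0,"y":0,"z":0.5,"ax":0,"ay":0,"az":0,"fingers":10},{"x":0,"y":0,"z":0,"ax":0,"ay":0,"az":0,"fingers":10},{"x":0,"y":0,"z":0.5,"ax":0,"ay":0,"az":0,"fingers":10},{"x":0,"y":0,"z":0,"ax":0,"ay":0,"az":0,"fingers":10},{"x":0,"y":0,"z":0,"ax":0,"ay":0,"az":0,"fingers":10},{"x":0,"y":0,"z":0,"ax":0,"ay":0,"az":0,"fingers":10}])

```text
t: 8.3
eef_pos: [0.4595, 0.3651, 0.0661]
tool_rot: [0.0, -0.079, 0.997, 0.0]
contact_force: [-2.7, -3.2, 10.3]
gripper_width: 0.27
grasp_force: 41.3
```

Request:
jog_arm(rows=[{"x":0,"y":0,"z":0,"ax":0,"ay":0,"az":0,"fingers":29},{"x":0,"y":0,"z":0,"ax":0,"ay":0,"az":0,"fingers":36},{"x":0,"y":0,"z":0,"ax":0,"ay":0,"az":0,"fingers":50},{"x":0,"y":0,"z":-2,"ax":0,"ay":0,"az":0,"fingers":50},{"x":0,"y":0,"z":-15,"ax":0,"ay":0,"az":0,"fingers":50},{"x":0,"y":0,"z":-30,"ax":0,"ay":0,"az":0,"fingers":50},{"x":0,"y":0,"z":-40,"ax":0,"ay":0,"az":0,"fingers":50},{"x":0,"y":0,"z":-45,"ax":0,"ay":0,"az":0,"fingers":50}])

```text
t: 9.1
eef_pos: [0.4588, 0.3644, 0.1985]
tool_rot: [-0.0, -0.079, 0.997, -0.0]
contact_force: [0.5, 0.2, 0.2]
gripper_width: 0.586
grasp_force: 0.0
```

```bash
cat >> h.py <<'E'
def knob(name,off,phi,cov=None):
    """world pose with TCP off m off the plate on the knob axis; phi deg = turn about tool z from halfway"""
    s=np.load("cov.npy") if cov is None else cov;Rz=R.from_euler("z",s[3])
    l=(-.058 if name[0]=="l" else .058)*U+(.073 if name[1]=="f" else -.073)*Y+off*N
    return s[:3]+Rz.apply(l),Rz*R.from_matrix(np.c_[-U,Y,-N])*R.from_euler("z",phi,degrees=True)
E
python3 - <<'E'
from h import *
from station import bot
c2,c3=(dict(np.load(f)) for f in("w2.npz","w3.npz"))
cr=lambda a:np.array(a)/2.8+[270,30]
def ctr(q):
    h=lambda p:np.r_[p,1];x=np.cross(np.cross(h(q[0]),h(q[2])),np.cross(h(q[1]),h(q[3])));return x[:2]/x[2]
a=ctr(cr([(334,252),(427,250),(416,366),(327,380)]));b=ctr(np.array([(427,157),(472,152),(462,209),(419,223)]))
print(a,b,tri([ray(c2,*a),ray(c3,*b)]))
o=bot.get_obs();p,r=pose(o);print(p,r.as_matrix().round(3).tolist(),o["q"])
t=knob("lf",.095,-41);print(t[0]);plan(p,r,*t,16)
E
```

```text
[405.07026292 141.94437249] [446.56687655 186.07078802] (array([0.56573959, 0.02591907, 0.10479922]), np.float64(0.00035806335351225434))
[0.45875547 0.36444388 0.1985316 ] [[-0.987, -0.158, -0.001], [-0.158, 0.987, -0.001], [0.001, -0.001, -1.0]] [-0.87216836  0.33850411  0.11925434  1.78858218 -0.0463816   1.01837644
  0.99394621]
[0.62145624 0.13046641 0.16018824]
   {'x': -8, 'y': -16, 'z': 2, 'ax': 1.8, 'ay': -0.8, 'az': 3.0}
   {'x': -8, 'y': -16, 'z': 3, 'ax': 1.7, 'ay': -0.8, 'az': 2.9}
   {'x': -9, 'y': -15, 'z': 4, 'ax': 1.7, 'ay': -0.8, 'az': 3.0}
   {'x': -10, 'y': -14, 'z': 4, 'ax': 1.8, 'ay': -0.8, 'az': 3.0}
   {'x': -11, 'y': -14, 'z': 5, 'ax': 1.7, 'ay': -0.9, 'az': 2.9}
   {'x': -11, 'y': -13, 'z': 5, 'ax': 1.8, 'ay': -0.8, 'az': 3.0}
   {'x': -12, 'y': -12, 'z': 6, 'ax': 1.7, 'ay': -0.8, 'az': 2.9}
   {'x': -12, 'y': -11, 'z': 6, 'ax': 1.8, 'ay': -0.8, 'az': 3.0}
   {'x': -13, 'y': -11, 'z': 7, 'ax': 1.8, 'ay': -0.8, 'az': 3.0}
   {'x': -13, 'y': -9, 'z': 8, 'ax': 1.7, 'ay': -0.8, 'az': 2.9}
   {'x': -14, 'y': -9, 'z': 8, 'ax': 1.8, 'ay': -0.8, 'az': 3.0}
   {'x': -14, 'y': -8, 'z': 8, 'ax': 1.7, 'ay': -0.8, 'az': 2.9}
   {'x': -14, 'y': -7, 'z': 9, 'ax': 1.8, 'ay': -0.8, 'az': 3.0}
   {'x': -14, 'y': -5, 'z': 9, 'ax': 1.7, 'ay': -0.8, 'az': 3.0}
   {'x': -15, 'y': -5, 'z': 9, 'ax': 1.7, 'ay': -0.9, 'az': 2.9}
   {'x': -15, 'y': -4, 'z': 10, 'ax': 1.8, 'ay': -0.8, 'az': 3.0}
```

Request:
jog_arm(rows=[{"x":-8,"y":-16,"z":0,"ax":1.8,"ay":-0.8,"az":3.0,"fingers":50},{"x":-8,"y":-16,"z":1,"ax":1.7,"ay":-0.8,"az":2.9,"fingers":50},{"x":-9,"y":-15,"z":2,"ax":1.7,"ay":-0.8,"az":3.0,"fingers":50},{"x":-10,"y":-14,"z":4,"ax":1.8,"ay":-0.8,"az":3.0,"fingers":50},{"x":-11,"y":-14,"z":5,"ax":1.7,"ay":-0.9,"az":2.9,"fingers":50},{"x":-11,"y":-13,"z":5,"ax":1.8,"ay":-0.8,"az":3.0,"fingers":50},{"x":-12,"y":-12,"z":6,"ax":1.7,"ay":-0.8,"az":2.9,"fingers":50},{"x":-12,"y":-11,"z":6,"ax":1.8,"ay":-0.8,"az":3.0,"fingers":50}])

```text
t: 9.9
eef_pos: [0.5407, 0.2479, 0.1851]
tool_rot: [0.066, 0.129, 0.983, -0.116]
contact_force: [0.0, -0.1, 0.3]
gripper_width: 0.591
grasp_force: 0.0
```

Request:
jog_arm(rows=[{"x":-13,"y":-11,"z":7,"ax":1.8,"ay":-0.8,"az":3.0,"fingers":50},{"x":-13,"y":-9,"z":8,"ax":1.7,"ay":-0.8,"az":2.9,"fingers":50},{"x":-14,"y":-9,"z":8,"ax":1.8,"ay":-0.8,"az":3.0,"fingers":50},{"x":-14,"y":-8,"z":8,"ax":1.7,"ay":-0.8,"az":2.9,"fingers":50},{"x":-14,"y":-7,"z":9,"ax":1.8,"ay":-0.8,"az":3.0,"fingers":50},{"x":-14,"y":-5,"z":9,"ax":1.7,"ay":-0.8,"az":3.0,"fingers":50},{"x":-15,"y":-5,"z":9,"ax":1.7,"ay":-0.9,"az":2.9,"fingers":50},{"x":0,"y":0,"z":0,"ax":0,"ay":0,"az":0,"fingers":50}])

```text
t: 10.7
eef_pos: [0.6124, 0.1444, 0.1675]
tool_rot: [0.12, 0.303, 0.921, -0.213]
contact_force: [-0.6, 0.2, 0.4]
gripper_width: 0.585
grasp_force: 0.0
```

```bash
python3 - <<'E'
from h import *
from station import bot
o=bot.get_obs();c=bot.read_camera("wrist");cv2.imwrite("pics/w4.png",c["pixels"][:,:,::-1]);np.savez("w4.npz",**c)
p,r=pose(o);print(o["t"],p,r.as_matrix().round(3).tolist(),o["q"])
c=bot.read_camera("top");np.savez("t4.npz",**c)
E
```

```text
10.7 [0.61244645 0.14443765 0.16748241] [[-0.788, 0.609, 0.093], [0.507, 0.726, -0.465], [-0.35, -0.319, -0.881]] [-0.91871365  0.56546293  0.47687154  1.70038006  0.25171173  1.09010051
  0.31174886]
```

View pics/w4.png

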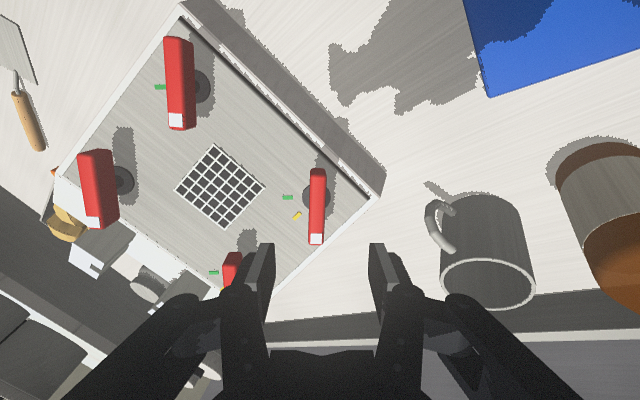

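```bash
python3 - <<'E'
from h import *
c2,c3,c4=(dict(np.load(f)) for f in("w2.npz","w3.npz","w4.npz"))
g=tri([ray(c2,405.1,141.9),ray(c3,446.6,186.1),ray(c4,219.5,187)]);print(g)
g=tri([ray(c3,446.6,186.1),ray(c4,219.5,187)]);print(g)
s=np.load("cov.npy")
for cv in (s,np.r_[g[0],s[3]]):
    print([(n,proj(c4,knob(n,.04,0,cv)[0]).round(1)[0].tolist()) for n in("lf","ln","hn")])
px=c4["pixels"]
for a,ce,m in blobs(red(px)|((px.min(2)>200)&False),100):
    R_=cv2.minAreaRect(cv2.findContours(m.astype(np.uint8),0,2)[0][0]);print(a,ce.round(1),np.round(cv2.boxPoints(R_),1).tolist())
E
```

```text
(array([0.56477252, 0.02401572, 0.10968453]), np.float64(0.0006473436455634278))
(array([0.56447592, 0.02383233, 0.10959854]), np.float64(0.00015721931887860367))
[('lf', [317.4, 209.2]), ('ln', [174.9, 84.0]), ('hn', [92.0, 192.1])]
[('lf', [317.1, 209.6]), ('ln', [172.2, 82.5]), ('hn', [88.4, 192.3])]
1323 [173.7  76.1] [[162.5, 36.20000076293945], [179.8000030517578, 35.099998474121094], [186.10000610351562, 128.8000030517578], [168.6999969482422, 130.0]]
923 [ 88.6 186. ] [[75.9000015258789, 154.39999389648438], [90.80000305175781, 151.89999389648438], [103.5, 227.8000030517578], [88.5, 230.1999969482422]]
854 [316.3 203.6] [[307.70001220703125, 243.0], [310.0, 174.6999969482422], [325.20001220703125, 175.1999969482422], [322.79998779296875, 243.5]]
233 [228.1 273.9] [[222.0, 264.0], [235.0, 264.0], [235.0, 287.0], [222.0, 287.0]]
```

```bash
cat >> h.py <<'E'
def phi(r):
    R0=knob("lf",0,0)[1];return (R0.inv()*r).as_rotvec(degrees=True)
E
python3 - <<'E'
from h import *
from station import bot
np.save("cov.npy",[.5648,.0238,.109,np.radians(-80.45)])
p,r=pose(bot.get_obs());print(p,phi(r))
c4=dict(np.load("w4.npz"))
# bar directions on plane of tops, from the box end-midpoints
for n,e in(("lf",((316.3,243.2),(317.6,175))),("ln",((177.4,129.4),(171.1,35.6))),("hn",((96,229),(83.3,153.1)))):
    P0,r0=knob(n,.04,0);n0=-r0.as_matrix()[:,2];q=[]
    for u in e:
        o,d=ray(c4,*u);q.append(o+d*((P0-o)@n0)/(d@n0))
    v=r0.inv().apply(q[1]-q[0]);print(n,np.degrees(np.arctan2(v[1],v[0])).round(1),np.linalg.norm(v).round(4),r0.inv().apply((q[0]+q[1])/2-P0).round(4))
a=phi(r)[2]
p,r=plan(p,r,*knob("lf",.05,-43),3);plan(p,r,*knob("lf",.012,-43),3)
E
```

```text
[0.61162892 0.14643985 0.16747698] [ -1.56663336   1.45049965 -44.01959005]
lf -42.5 0.0624 [-0.001   0.0003 -0.    ]
ln -39.0 0.0648 [-0.0005  0.0015 -0.    ]
hn -38.9 0.0652 [-0.0001  0.0005  0.    ]
   {'x': -4, 'y': -2, 'z': 19, 'ax': 0.6, 'ay': -0.3, 'az': 0.3}
   {'x': -5, 'y': -1, 'z': 19, 'ax': 0.7, 'ay': -0.2, 'az': 0.4}
   {'x': -4, 'y': -1, 'z': 19, 'ax': 0.6, 'ay': -0.3, 'az': 0.3}
   {'z': 13}
   {'z': 12}
   {'z': 13}
```

Request:
jog_arm(rows=[{"x":-4,"y":-2,"z":19,"ax":0.6,"ay":-0.3,"az":0.3,"fingers":45},{"x":-5,"y":-1,"z":19,"ax":0.7,"ay":-0.2,"az":0.4,"fingers":45},{"x":-4,"y":-1,"z":15,"ax":0.6,"ay":-0.3,"az":0.8,"fingers":45},{"x":0,"y":0,"z":5,"ax":0,"ay":0,"az":0,"fingers":45},{"x":0,"y":0,"z":10,"ax":0,"ay":0,"az":0,"fingers":45},{"x":0,"y":0,"z":12,"ax":0,"ay":0,"az":0,"fingers":45},{"x":0,"y":0,"z":8,"ax":0,"ay":0,"az":0,"fingers":45},{"x":0,"y":0,"z":0,"ax":0,"ay":0,"az":0,"fingers":45}], force=30)

```text
t: 11.6
eef_pos: [0.6265, 0.093, 0.0951]
tool_rot: [0.124, 0.314, 0.913, -0.229]
contact_force: [-0.3, -0.5, -0.5]
gripper_width: 0.528
grasp_force: 0.0
```

```bash
cat > chk.py <<'E'
import sys
from h import *
from station import bot
o=bot.get_obs();p,r=pose(o);n=sys.argv[1];P,R0=knob(n,0,0)
print("t",o["t"],"off axis in halfway-tool axes mm",(R0.inv().apply(p-P)*1e3).round(1),"phi",phi(r).round(1),"F",o["contact_force"].round(1),"M",o["torque"].round(2),"w",round(o["gripper_width"]*85.4,1),"q",o["q"].round(2))
if len(sys.argv)>2:
    t=knob(n,float(sys.argv[2])/1e3,float(sys.argv[3]));print(n,"rows:");plan(p,r,*t,int(sys.argv[4]))
E
python3 chk.py lf 12 -42.5 1
```

```text
t 11.6 off axis in halfway-tool axes mm [ -0.9  -0.7 -17. ] phi [  0.1  -0.1 -42.5] F [-0.3 -0.5 -0.5] M [0.52 0.15 0.01] w 45.1 q [-0.85  0.67  0.48  1.75  0.26  0.95  0.3 ]
lf rows:
   {'y': 1, 'z': 5, 'ax': -0.1}
```

Request:
jog_arm(rows=[{"x":0,"y":1,"z":5,"ax":0,"ay":0,"az":0,"fingers":40},{"x":0,"y":0,"z":0,"ax":0,"ay":0,"az":0,"fingers":25},{"x":0,"y":0,"z":0,"ax":0,"ay":0,"az":0,"fingers":5},{"x":0,"y":0,"z":0,"ax":0,"ay":0,"az":0,"fingers":5},{"x":0,"y":0,"z":0,"ax":0,"ay":0,"az":0,"fingers":5},{"x":0,"y":0,"z":0,"ax":0,"ay":0,"az":0,"fingers":5},{"x":0,"y":0,"z":0,"ax":0,"ay":0,"az":0,"fingers":5},{"x":0,"y":0,"z":0,"ax":0,"ay":0,"az":0,"fingers":5}], force=30)

```text
t: 12.4
eef_pos: [0.6284, 0.0926, 0.0917]
tool_rot: [0.124, 0.314, 0.913, -0.228]
contact_force: [0.7, 1.3, 2.5]
gripper_width: 0.058
grasp_force: 1.0
```

```bash
python3 chk.py lf
```

```text
t 12.4 off axis in halfway-tool axes mm [  0.3   1.2 -13.6] phi [ -0.   -0.1 -42.5] F [0.7 1.3 2.5] M [ 0.47  0.09 -0.  ] w 5.0 q [-0.85  0.67  0.48  1.75  0.26  0.94  0.3 ]
```

```bash
python3 - <<'E'
from h import *
from station import bot
c=bot.read_camera("wrist");cv2.imwrite("pics/w5.png",c["pixels"][:,:,::-1]);np.savez("w5.npz",**c)
print([(n,proj(c,knob(n,.04,0)[0]).round(1)[0].tolist()) for n in("lf","ln","hn","hf")])
E
```

```text
[('lf', [320.6, 253.4]), ('ln', [73.0, 54.9]), ('hn', [-30.2, 232.0]), ('hf', [198.3, 370.8])]
```

View pics/w5.png

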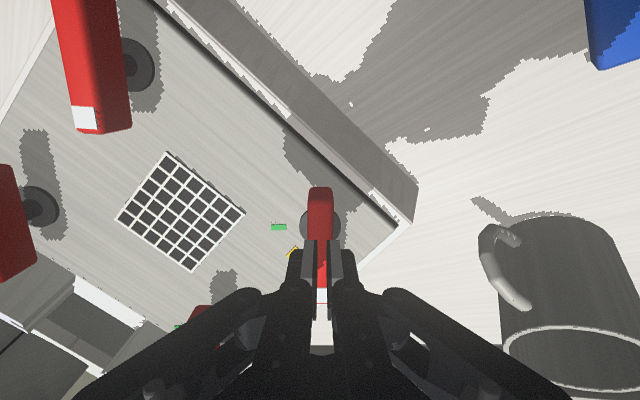

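```bash
python3 - <<'E'
from h import *
for f in("top0.npz","scene0.npz"):
    c=dict(np.load(f));print(f,[(n,[proj(c,knob(n,o,0)[0]).round(1)[0].tolist() for o in(.03,.0)]) for n in("lf","ln","hn","hf")])
obs={"lf":[(270.8,180.6),(377.6,204.6)],"ln":[(274.4,226.6),(352.4,181.7)],"hf":[(301.7,171.8),(354.2,202.5)]}
for n,(a,b) in obs.items():
    x,e=tri([ray(dict(np.load("top0.npz")),*a),ray(dict(np.load("scene0.npz")),*b)]);P,r=knob(n,.027,0);print(n,x.round(4),round(e,4),(r.inv().apply(x-P)*1e3).round(1))
c=dict(np.load("w5.npz"));px=c["pixels"]
for v in(195,210,225,240,250,260,270,280,290,300,310):print(v,[px[v,u].tolist() for u in range(296,350,4)])
E
```

```text
top0.npz [('lf', [[271.7, 180.2], [277.5, 182.0]]), ('ln', [[275.9, 226.2], [281.7, 227.0]]), ('hn', [[308.1, 218.9], [313.4, 220.0]]), ('hf', [[302.9, 171.1], [308.2, 173.1]])]
scene0.npz [('lf', [[378.7, 202.8], [374.2, 209.6]]), ('ln', [[354.7, 177.6], [350.7, 184.2]]), ('hn', [[331.6, 174.5], [327.6, 181.6]]), ('hf', [[355.5, 201.0], [350.9, 208.3]])]
lf [0.6257 0.1012 0.0973] 0.0033 [ 5.2 -0.1  4. ]
ln [0.4812 0.0766 0.0862] 0.0069 [10.5 -0.7 13.8]
hf [0.6413 0.0018 0.1564] 0.0035 [ 4.5 -1.2  3.2]
195 [[197, 196, 188], [194, 193, 185], [197, 192, 184], [143, 104, 99], [98, 58, 53], [98, 57, 54], [92, 47, 45], [96, 51, 51], [98, 56, 55], [87, 52, 47], [124, 124, 120], [128, 126, 120], [128, 126, 121], [123, 123, 118]]
210 [[192, 191, 184], [193, 193, 186], [193, 192, 183], [134, 57, 53], [149, 61, 56], [148, 62, 60], [145, 64, 58], [142, 61, 58], [138, 51, 51], [107, 50, 46], [127, 125, 120], [127, 128, 122], [127, 125, 121], [141, 140, 136]]
225 [[194, 193, 186], [108, 105, 107], [112, 111, 109], [135, 56, 53], [147, 59, 56], [145, 60, 53], [143, 60, 55], [143, 59, 56], [135, 55
[... 1052 characters left out ...]
27, 127, 125], [122, 121, 118], [53, 53, 52], [50, 50, 45], [57, 54, 53]]
290 [[53, 55, 52], [55, 54, 52], [47, 45, 45], [48, 47, 46], [55, 55, 54], [74, 76, 76], [235, 237, 238], [235, 237, 238], [55, 53, 52], [53, 54, 51], [49, 48, 49], [50, 49, 45], [54, 52, 56], [60, 62, 59]]
300 [[47, 48, 48], [46, 45, 45], [49, 48, 46], [51, 50, 49], [54, 54, 52], [102, 105, 104], [234, 237, 238], [235, 238, 238], [47, 48, 45], [53, 50, 50], [54, 55, 55], [54, 54, 52], [54, 50, 51], [51, 49, 48]]
310 [[46, 42, 42], [48, 46, 44], [42, 39, 40], [43, 42, 43], [46, 47, 48], [148, 142, 138], [230, 227, 222], [230, 227, 221], [69, 71, 69], [50, 45, 43], [47, 46, 44], [42, 38, 41], [43, 41, 40], [52, 48, 48]]
```

```bash
python3 - <<'E'
from h import *
c2,c3,c4,c5=(dict(np.load(f"w{i}.npz")) for i in(2,3,4,5))
A=[(213,144),(265,187),(223,229),(175,188)];B=[(166,152),(246,211),(192,272),(115,217)]
for a,b in zip(A,B):print(tri([ray(c4,*a),ray(c5,*b)]))
def ctr(q):
    h=lambda p:np.r_[p,1];x=np.cross(np.cross(h(q[0]),h(q[2])),np.cross(h(q[1]),h(q[3])));return x[:2]/x[2]
a=[(c2,(405.1,141.9)),(c3,(446.6,186.1)),(c4,ctr(A)),(c5,ctr(B))]
print(a[2][1],a[3][1]);x,e=tri([ray(c,*u) for c,u in a]);print(x,e)
for c,u in a:print(proj(c,x)[0]-u)
c0=dict(np.load("top0.npz"));g=cv2.cvtColor(c0["pixels"],6)[185:215,280:312]
m=blobs(g<60,20);print([(k[0],k[1]+[280,185]) for k in m],proj(c0,x))
E
```

```text
(array([0.53125248, 0.04195325, 0.0938934 ]), np.float64(0.00015245158049940303))
(array([0.59325882, 0.04717148, 0.08818142]), np.float64(0.00035440655195653206))
(array([ 0.60028294, -0.00223682,  0.12417772]), np.float64(0.0008830038904567813))
(array([ 0.53913434, -0.00159863,  0.12730755]), np.float64(6.074611778007068e-06))
[218.12010444 187.52088773] [179.44381456 214.04837491]
[0.56449608 0.02368408 0.1103751 ] 0.0008670777584693797
[-0.11409804 -0.61345933]
[0.13211035 0.41660866]
[ 0.76260249 -0.1005429 ]
[-0.53419873  0.62299328]
[(np.int32(151), array([294.99337748, 199.7615894 ]))] [[294.82879797 200.28662467]]
```

Request:
jog_arm(rows=[{"x":0,"y":0,"z":0,"ax":0,"ay":0,"az":0,"fingers":10},{"x":0,"y":0,"z":0,"ax":0,"ay":0,"az":0,"fingers":15},{"x":0,"y":0,"z":0,"ax":0,"ay":0,"az":0,"fingers":20},{"x":0,"y":0,"z":0,"ax":0,"ay":0,"az":0,"fingers":25},{"x":0,"y":0,"z":0,"ax":0,"ay":0,"az":0,"fingers":30},{"x":0,"y":0,"z":0,"ax":0,"ay":0,"az":0,"fingers":40},{"x":0,"y":0,"z":0,"ax":0,"ay":0,"az":0,"fingers":45},{"x":0,"y":0,"z":0,"ax":0,"ay":0,"az":0,"fingers":45}])

```text
t: 13.25
eef_pos: [0.6282, 0.0923, 0.0914]
tool_rot: [0.124, 0.314, 0.913, -0.228]
contact_force: [0.3, 0.3, 0.0]
gripper_width: 0.53
grasp_force: 0.0
```

```bash
python3 chk.py lf; python3 - <<'E'
from h import *
from station import bot
c=bot.read_camera("wrist");np.savez("w6.npz",**c);i=c["pixels"]
cv2.imwrite("pics/w6.png",cv2.resize(i[140:340,200:440,::-1],None,fx=2.5,fy=2.5,interpolation=cv2.INTER_CUBIC))
T=c["world_from_camera"];print(T[:3,3]+T[:3,:3]@[0,.0246,.1875],bot.get_obs()["eef_pos"])
E
```

```text
t 13.25 off axis in halfway-tool axes mm [  0.1   0.8 -13.3] phi [  0.   -0.1 -42.5] F [0.3 0.3 0. ] M [ 0.49  0.08 -0.03] w 45.3 q [-0.85  0.67  0.48  1.75  0.26  0.94  0.3 ]
[0.62790302 0.09169931 0.09149323] [0.62822594 0.09226591 0.09144592]
```

View pics/w6.png

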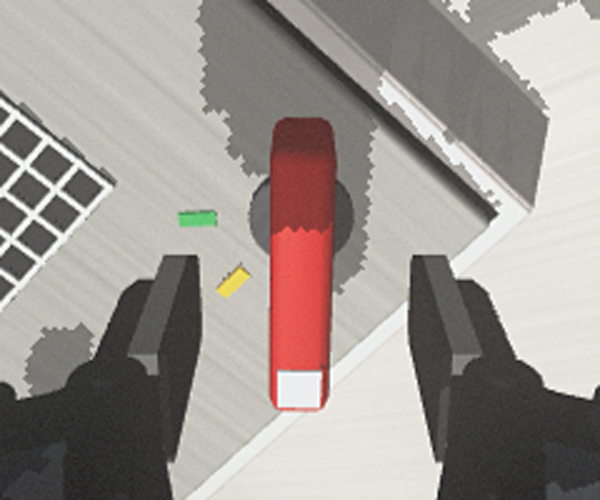

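Request:
jog_arm(rows=[{"x":0,"y":0,"z":3,"ax":0,"ay":0,"az":0,"fingers":45},{"x":0,"y":0,"z":3,"ax":0,"ay":0,"az":0,"fingers":40},{"x":0,"y":0,"z":1,"ax":0,"ay":0,"az":0,"fingers":35},{"x":0,"y":0,"z":0,"ax":0,"ay":0,"az":0,"fingers":30},{"x":0,"y":0,"z":0,"ax":0,"ay":0,"az":0,"fingers":25},{"x":0,"y":0,"z":0,"ax":0,"ay":0,"az":0,"fingers":20},{"x":0,"y":0,"z":0,"ax":0,"ay":0,"az":0,"fingers":15},{"x":0,"y":0,"z":0,"ax":0,"ay":0,"az":0,"fingers":12}], force=30)

```text
t: 14.1
eef_pos: [0.6283, 0.0883, 0.0858]
tool_rot: [0.124, 0.315, 0.913, -0.228]
contact_force: [-2.7, 0.1, 4.3]
gripper_width: 0.151
grasp_force: 29.4
```

```bash
python3 chk.py lf
```

```text
t 14.1 off axis in halfway-tool axes mm [-0.5  0.3 -6.4] phi [  0.1  -0.1 -42.4] F [-2.7  0.1  4.3] M [-0.07  0.62 -0.48] w 12.9 q [-0.85  0.68  0.48  1.76  0.26  0.93  0.3 ]
```

Request:
jog_arm(rows=[{"x":0,"y":0,"z":0,"ax":0,"ay":0,"az":0,"fingers":10},{"x":0,"y":0,"z":0,"ax":0,"ay":0,"az":0,"fingers":10},{"x":0,"y":0,"z":0,"ax":0,"ay":0,"az":0,"fingers":10},{"x":0,"y":0,"z":0,"ax":0,"ay":0,"az":0,"fingers":10},{"x":0,"y":0,"z":0,"ax":0,"ay":0,"az":0,"fingers":10},{"x":0,"y":0,"z":0,"ax":0,"ay":0,"az":0,"fingers":10},{"x":0,"y":0,"z":0,"ax":0,"ay":0,"az":0,"fingers":10},{"x":0,"y":0,"z":0,"ax":0,"ay":0,"az":0,"fingers":10}])

```text
t: 14.9
eef_pos: [0.6283, 0.0882, 0.0858]
tool_rot: [0.124, 0.315, 0.913, -0.228]
contact_force: [-5.0, -0.4, 6.7]
gripper_width: 0.152
grasp_force: 29.5
```

Request:
jog_arm(rows=[{"x":0,"y":0,"z":0,"ax":0,"ay":0,"az":5,"fingers":5},{"x":0,"y":0,"z":0,"ax":0,"ay":0,"az":7,"fingers":5},{"x":0,"y":0,"z":0,"ax":0,"ay":0,"az":7,"fingers":5},{"x":0,"y":0,"z":0,"ax":0,"ay":0,"az":7,"fingers":5},{"x":0,"y":0,"z":0,"ax":0,"ay":0,"az":7,"fingers":5},{"x":0,"y":0,"z":0,"ax":0,"ay":0,"az":6,"fingers":5},{"x":0,"y":0,"z":0,"ax":0,"ay":0,"az":3.4,"fingers":5},{"x":0,"y":0,"z":0,"ax":0,"ay":0,"az":0,"fingers":5}])

```text
t: 15.7
eef_pos: [0.6294, 0.0888, 0.0856]
tool_rot: [0.199, 0.623, 0.738, -0.167]
contact_force: [0.6, -1.4, 1.5]
gripper_width: 0.151
grasp_force: 29.3
```

```bash
python3 chk.py lf; python3 - <<'E'
from h import *
p,r=knob("lf",.007,0);a=knob("lf",.06,0);b=knob("hn",.06,-39);d=knob("hn",.006,-39)
print("up");x=plan(p,r,*a,3);print("over");x=plan(*x,*b,8);print("down");plan(*x,*d,3)
E
```

```text
t 15.7 off axis in halfway-tool axes mm [-0.1  1.5 -6.4] phi [-0.1 -0.1 -0.1] F [ 0.6 -1.4  1.5] M [ 0.13 -0.02 -0.03] w 12.9 q [-0.97  0.74  0.68  1.76  0.1   0.89 -0.3 ]
up
   {'z': -18}
   {'z': -17}
   {'z': -18}
over
   {'x': -15, 'y': -18, 'az': -4.9}
   {'x': -12, 'y': -20, 'az': -4.8}
   {'x': -12, 'y': -20, 'az': -4.9}
   {'x': -9, 'y': -21, 'az': -4.9}
   {'x': -8, 'y': -22, 'az': -4.9}
   {'x': -5, 'y': -23, 'az': -4.8}
   {'x': -4, 'y': -23, 'az': -4.9}
   {'x': -2, 'y': -23, 'az': -4.9}
down
   {'z': 18}
   {'z': 18}
   {'z': 18}
```

Request:
jog_arm(rows=[{"x":0,"y":0,"z":0,"ax":0,"ay":0,"az":0,"fingers":25},{"x":0,"y":0,"z":0,"ax":0,"ay":0,"az":0,"fingers":40},{"x":0,"y":0,"z":-3,"ax":0,"ay":0,"az":0,"fingers":45},{"x":0,"y":0,"z":-15,"ax":0,"ay":0,"az":0,"fingers":45},{"x":0,"y":0,"z":-18,"ax":0,"ay":0,"az":0,"fingers":45},{"x":0,"y":0,"z":-18,"ax":0,"ay":0,"az":0,"fingers":45},{"x":-15,"y":-18,"z":0,"ax":0,"ay":0,"az":-4.9,"fingers":45},{"x":-12,"y":-20,"z":0,"ax":0,"ay":0,"az":-4.8,"fingers":45}])

```text
t: 16.5
eef_pos: [0.5927, 0.0861, 0.148]
tool_rot: [0.184, 0.557, 0.789, -0.183]
contact_force: [0.9, -0.2, 1.3]
gripper_width: 0.527
grasp_force: 0.0
```

Request:
jog_arm(rows=[{"x":-12,"y":-20,"z":0,"ax":0,"ay":0,"az":-4.9,"fingers":45},{"x":-9,"y":-21,"z":0,"ax":0,"ay":0,"az":-4.9,"fingers":45},{"x":-8,"y":-22,"z":0,"ax":0,"ay":0,"az":-4.9,"fingers":45},{"x":-5,"y":-23,"z":0,"ax":0,"ay":0,"az":-4.8,"fingers":45},{"x":-4,"y":-23,"z":0,"ax":0,"ay":0,"az":-4.9,"fingers":45},{"x":-2,"y":-23,"z":0,"ax":0,"ay":0,"az":-4.9,"fingers":45},{"x":0,"y":0,"z":0,"ax":0,"ay":0,"az":0,"fingers":45},{"x":0,"y":0,"z":0,"ax":0,"ay":0,"az":0,"fingers":45}])

```text
t: 17.3
eef_pos: [0.4981, -0.0072, 0.1911]
tool_rot: [0.131, 0.342, 0.904, -0.223]
contact_force: [-0.5, 0.8, -0.7]
gripper_width: 0.527
grasp_force: 0.0
```

```bash
cat > bars.py <<'E'
from h import *
from station import bot
c=bot.read_camera("wrist");px=c["pixels"]
for a,ce,m in blobs(red(px),150):
    if ce[1]>250:continue
    w=cv2.boxPoints(cv2.minAreaRect(cv2.findContours(m.astype(np.uint8),0,2)[0][0]))
    e=sorted([((w[i]+w[(i+1)%4])/2,np.linalg.norm(w[i]-w[(i+1)%4])) for i in range(4)],key=lambda t:t[1])[:2]
    e=sorted([t[0] for t in e],key=lambda u:u[1])
    best=None
    for n in("lf","ln","hn","hf"):
        P0,r0=knob(n,.034,0);n0=r0.as_matrix()[:,2];q=[]
        for u in e:
            o,d=ray(c,*u);q.append(o+d*((P0-o)@n0)/(d@n0))
        off=r0.inv().apply((q[0]+q[1])/2-P0)
        if best is None or np.linalg.norm(off)<np.linalg.norm(best[1]):
            v=r0.inv().apply(q[0]-q[1]);best=(n,off,(np.degrees(np.arctan2(v[1],v[0]))+90)%180-90,np.linalg.norm(v))
    print(best[0],"off mm",(best[1]*1e3).round(1),"phi",best[2].round(1),"len",best[3].round(3),a)
E
python3 bars.py; python3 chk.py hn 6 -39 3
```

```text
ln off mm [ 0.2 -1.9 -0. ] phi -37.5 len 0.061 2048
hn off mm [-3.2  1.7 -0. ] phi -38.8 len 0.064 1104
lf off mm [-1.8  4.4 -0. ] phi 0.8 len 0.067 1361
t 17.35 off axis in halfway-tool axes mm [  0.5   2.4 -61.3] phi [ -0.1  -0.  -39. ] F [ 0.7 -0.1 -0.4] M [0.54 0.08 0.03] w 45.2 q [-1.01  0.3   0.65  2.07  0.4   0.98  0.23]
hn rows:
   {'y': -1, 'z': 18}
   {'x': 1, 'y': -1, 'z': 19, 'ax': 0.1, 'ay': 0.1}
   {'z': 18}
```

Request:
jog_arm(rows=[{"x":1,"y":-2,"z":15,"ax":0,"ay":0,"az":0,"fingers":45},{"x":0,"y":0,"z":15,"ax":0,"ay":0,"az":0,"fingers":45},{"x":0,"y":0,"z":15,"ax":0,"ay":0,"az":0,"fingers":40},{"x":0,"y":0,"z":10,"ax":0,"ay":0,"az":0,"fingers":40},{"x":0,"y":0,"z":0,"ax":0,"ay":0,"az":0,"fingers":30},{"x":0,"y":0,"z":0,"ax":0,"ay":0,"az":0,"fingers":20},{"x":0,"y":0,"z":0,"ax":0,"ay":0,"az":0,"fingers":8},{"x":0,"y":0,"z":0,"ax":0,"ay":0,"az":0,"fingers":8}])

```text
t: 18.15
eef_pos: [0.5008, -0.035, 0.1433]
tool_rot: [0.131, 0.341, 0.904, -0.223]
contact_force: [1.4, 0.6, -1.0]
gripper_width: 0.152
grasp_force: 31.5
```

```bash
python3 chk.py hn
```

```text
t 18.15 off axis in halfway-tool axes mm [-0.2  0.2 -6.1] phi [ -0.1  -0.1 -39.1] F [ 1.4  0.6 -1. ] M [ 0.75 -0.16  0.09] w 13.0 q [-0.94  0.38  0.65  2.12  0.4   0.83  0.24]
```

Gripped. Turn to halfway; then release, rise and move to high_far.

Request:
jog_arm(rows=[{"x":0,"y":0,"z":0,"ax":0,"ay":0,"az":4,"fingers":5},{"x":0,"y":0,"z":0,"ax":0,"ay":0,"az":7,"fingers":5},{"x":0,"y":0,"z":0,"ax":0,"ay":0,"az":7,"fingers":5},{"x":0,"y":0,"z":0,"ax":0,"ay":0,"az":7,"fingers":5},{"x":0,"y":0,"z":0,"ax":0,"ay":0,"az":7,"fingers":5},{"x":0,"y":0,"z":0,"ax":0,"ay":0,"az":5,"fingers":5},{"x":0,"y":0,"z":0,"ax":0,"ay":0,"az":2,"fingers":5},{"x":0,"y":0,"z":0,"ax":0,"ay":0,"az":0,"fingers":5}])

```text
t: 18.95
eef_pos: [0.5013, -0.0348, 0.1433]
tool_rot: [0.199, 0.622, 0.739, -0.166]
contact_force: [4.4, 1.3, -3.2]
gripper_width: 0.151
grasp_force: 31.4
```

```bash
python3 chk.py hn; python3 - <<'E'
from h import *
p,r=knob("hn",.06,0);b=knob("hf",.06,-40);plan(p,r,*b,8)
E
```

```text
t 18.95 off axis in halfway-tool axes mm [-0.   0.7 -6.1] phi [-0.2 -0.  -0.2] F [ 4.4  1.3 -3.2] M [ 1.06 -0.73  0.51] w 12.9 q [-1.07  0.43  0.82  2.13  0.3   0.79 -0.33]
   {'y': 18, 'az': -5.0}
   {'x': -2, 'y': 18, 'az': -5.0}
   {'x': -3, 'y': 18, 'az': -5.0}
   {'x': -5, 'y': 18, 'az': -5.0}
   {'x': -6, 'y': 17, 'az': -5.0}
   {'x': -8, 'y': 17, 'az': -5.0}
   {'x': -9, 'y': 16, 'az': -5.0}
   {'x': -10, 'y': 15, 'az': -5.0}
```

Request:
jog_arm(rows=[{"x":0,"y":0,"z":0,"ax":0,"ay":0,"az":0,"fingers":25},{"x":0,"y":0,"z":0,"ax":0,"ay":0,"az":0,"fingers":40},{"x":0,"y":0,"z":-3,"ax":0,"ay":0,"az":0,"fingers":45},{"x":0,"y":0,"z":-15,"ax":0,"ay":0,"az":0,"fingers":45},{"x":0,"y":0,"z":-18,"ax":0,"ay":0,"az":0,"fingers":45},{"x":0,"y":0,"z":-18,"ax":0,"ay":0,"az":0,"fingers":45},{"x":0,"y":18,"z":0,"ax":0,"ay":0,"az":-5,"fingers":45},{"x":-2,"y":18,"z":0,"ax":0,"ay":0,"az":-5,"fingers":45}])

```text
t: 19.75
eef_pos: [0.5313, -0.0027, 0.1903]
tool_rot: [0.182, 0.555, 0.791, -0.184]
contact_force: [0.3, 0.4, 0.1]
gripper_width: 0.529
grasp_force: 0.0
```

Request:
jog_arm(rows=[{"x":-3,"y":18,"z":0,"ax":0,"ay":0,"az":-5,"fingers":45},{"x":-5,"y":18,"z":0,"ax":0,"ay":0,"az":-5,"fingers":45},{"x":-6,"y":17,"z":0,"ax":0,"ay":0,"az":-5,"fingers":45},{"x":-8,"y":17,"z":0,"ax":0,"ay":0,"az":-5,"fingers":45},{"x":-9,"y":16,"z":0,"ax":0,"ay":0,"az":-5,"fingers":45},{"x":-10,"y":15,"z":0,"ax":0,"ay":0,"az":-5,"fingers":45},{"x":0,"y":0,"z":0,"ax":0,"ay":0,"az":0,"fingers":45},{"x":0,"y":0,"z":0,"ax":0,"ay":0,"az":0,"fingers":45}])

```text
t: 20.55
eef_pos: [0.6389, 0.015, 0.1893]
tool_rot: [0.129, 0.334, 0.906, -0.225]
contact_force: [0.9, 0.3, -0.5]
gripper_width: 0.523
grasp_force: 0.0
```

```bash
python3 bars.py; python3 chk.py hf 6 -40 1
```

```text
hn off mm [-2.1 -1.4 -0. ] phi -0.3 len 0.066 2157
lf off mm [-6.   1.3  0. ] phi 2.8 len 0.056 1221
hf off mm [-3.3  0.7  0. ] phi -41.7 len 0.064 1133
t 20.6 off axis in halfway-tool axes mm [ -0.3  -1.6 -59.1] phi [  0.1  -0.1 -40. ] F [ 0.4  0.2 -0.1] M [0.52 0.05 0.02] w 45.0 q [-0.82  0.54  0.59  1.74  0.27  1.02  0.43]
hf rows:
   {'x': -1, 'y': 2, 'z': 53, 'ax': -0.1}
```

Request:
jog_arm(rows=[{"x":-1,"y":2,"z":14,"ax":0,"ay":0,"az":-1.5,"fingers":45},{"x":0,"y":0,"z":15,"ax":0,"ay":0,"az":0,"fingers":45},{"x":0,"y":0,"z":15,"ax":0,"ay":0,"az":0,"fingers":40},{"x":0,"y":0,"z":9,"ax":0,"ay":0,"az":0,"fingers":40},{"x":0,"y":0,"z":0,"ax":0,"ay":0,"az":0,"fingers":30},{"x":0,"y":0,"z":0,"ax":0,"ay":0,"az":0,"fingers":20},{"x":0,"y":0,"z":0,"ax":0,"ay":0,"az":0,"fingers":8},{"x":0,"y":0,"z":0,"ax":0,"ay":0,"az":0,"fingers":8}])

```text
t: 21.4
eef_pos: [0.6449, -0.0113, 0.1442]
tool_rot: [0.125, 0.322, 0.91, -0.228]
contact_force: [-5.0, -1.4, 3.8]
gripper_width: 0.151
grasp_force: 29.9
```

```bash
python3 chk.py hf; python3 - <<'E'
from h import *
p,r=knob("hf",.06,0);b=knob("ln",.06,-39);plan(p,r,*b,8)
E
```

```text
t 21.4 off axis in halfway-tool axes mm [-1.1  0.1 -6.5] phi [  0.2  -0.1 -41.5] F [-5.  -1.4  3.8] M [-0.39  0.96 -0.46] w 12.9 q [-0.77  0.6   0.58  1.77  0.27  0.93  0.46]
   {'x': 14, 'y': -18, 'az': -4.9}
   {'x': 17, 'y': -17, 'az': -4.8}
   {'x': 17, 'y': -16, 'az': -4.9}
   {'x': 19, 'y': -14, 'az': -4.9}
   {'x': 19, 'y': -12, 'az': -4.9}
   {'x': 21, 'y': -11, 'az': -4.8}
   {'x': 22, 'y': -9, 'az': -4.9}
   {'x': 22, 'y': -7, 'az': -4.9}
```

Request:
jog_arm(rows=[{"x":0,"y":0,"z":0,"ax":0,"ay":0,"az":5,"fingers":5},{"x":0,"y":0,"z":0,"ax":0,"ay":0,"az":7,"fingers":5},{"x":0,"y":0,"z":0,"ax":0,"ay":0,"az":7,"fingers":5},{"x":0,"y":0,"z":0,"ax":0,"ay":0,"az":7,"fingers":5},{"x":0,"y":0,"z":0,"ax":0,"ay":0,"az":7,"fingers":5},{"x":0,"y":0,"z":0,"ax":0,"ay":0,"az":6,"fingers":5},{"x":0,"y":0,"z":0,"ax":0,"ay":0,"az":2.5,"fingers":5},{"x":0,"y":0,"z":0,"ax":0,"ay":0,"az":0,"fingers":5}])

```text
t: 22.2
eef_pos: [0.6454, -0.011, 0.1441]
tool_rot: [0.198, 0.624, 0.737, -0.169]
contact_force: [-3.4, -2.9, 2.1]
gripper_width: 0.152
grasp_force: 29.7
```

Request:
jog_arm(rows=[{"x":0,"y":0,"z":0,"ax":0,"ay":0,"az":0,"fingers":25},{"x":0,"y":0,"z":0,"ax":0,"ay":0,"az":0,"fingers":40},{"x":0,"y":0,"z":-3,"ax":0,"ay":0,"az":0,"fingers":45},{"x":0,"y":0,"z":-15,"ax":0,"ay":0,"az":0,"fingers":45},{"x":0,"y":0,"z":-18,"ax":0,"ay":0,"az":0,"fingers":45},{"x":0,"y":0,"z":-18,"ax":0,"ay":0,"az":0,"fingers":45},{"x":14,"y":-18,"z":0,"ax":0,"ay":0,"az":-4.9,"fingers":45},{"x":17,"y":-17,"z":0,"ax":0,"ay":0,"az":-4.8,"fingers":45}])

```text
t: 23.0
eef_pos: [0.6023, 0.0371, 0.177]
tool_rot: [0.184, 0.557, 0.789, -0.182]
contact_force: [-0.1, -0.3, 0.7]
gripper_width: 0.524
grasp_force: 0.0
```

Request:
jog_arm(rows=[{"x":17,"y":-16,"z":0,"ax":0,"ay":0,"az":-4.9,"fingers":45},{"x":19,"y":-14,"z":0,"ax":0,"ay":0,"az":-4.9,"fingers":45},{"x":19,"y":-12,"z":0,"ax":0,"ay":0,"az":-4.9,"fingers":45},{"x":21,"y":-11,"z":0,"ax":0,"ay":0,"az":-4.8,"fingers":45},{"x":22,"y":-9,"z":0,"ax":0,"ay":0,"az":-4.9,"fingers":45},{"x":22,"y":-7,"z":0,"ax":0,"ay":0,"az":-4.9,"fingers":45},{"x":0,"y":0,"z":0,"ax":0,"ay":0,"az":0,"fingers":45},{"x":0,"y":0,"z":0,"ax":0,"ay":0,"az":0,"fingers":45}])

```text
t: 23.8
eef_pos: [0.4811, 0.0923, 0.1328]
tool_rot: [0.131, 0.341, 0.904, -0.223]
contact_force: [0.0, -0.1, 0.3]
gripper_width: 0.522
grasp_force: 0.0
```

```bash
python3 bars.py; python3 chk.py ln 6 -38.5 1
```

```text
ln off mm [-2.5  2.4  0. ] phi -38.9 len 0.063 1136
t 23.85 off axis in halfway-tool axes mm [  0.1   2.2 -61.2] phi [ -0.1  -0.1 -39. ] F [-0.2 -0.7  0.3] M [ 0.51  0.06 -0.  ] w 45.3 q [-1.15  0.45  0.63  2.05  0.28  0.93  0.11]
ln rows:
   {'x': 1, 'y': -2, 'z': 55, 'ax': 0.1, 'ay': 0.1, 'az': 0.5}
```

Request:
jog_arm(rows=[{"x":1,"y":-2,"z":15,"ax":0,"ay":0,"az":0,"fingers":45},{"x":0,"y":0,"z":15,"ax":0,"ay":0,"az":0,"fingers":45},{"x":0,"y":0,"z":15,"ax":0,"ay":0,"az":0,"fingers":40},{"x":0,"y":0,"z":10,"ax":0,"ay":0,"az":0,"fingers":40},{"x":0,"y":0,"z":0,"ax":0,"ay":0,"az":0,"fingers":30},{"x":0,"y":0,"z":0,"ax":0,"ay":0,"az":0,"fingers":20},{"x":0,"y":0,"z":0,"ax":0,"ay":0,"az":0,"fingers":8},{"x":0,"y":0,"z":0,"ax":0,"ay":0,"az":0,"fingers":8}])

```text
t: 24.65
eef_pos: [0.4844, 0.0645, 0.0851]
tool_rot: [0.132, 0.341, 0.904, -0.223]
contact_force: [5.6, -1.4, -4.1]
gripper_width: 0.155
grasp_force: 33.3
```

Request:
jog_arm(rows=[{"x":0,"y":0,"z":0,"ax":0,"ay":0,"az":4,"fingers":5},{"x":0,"y":0,"z":0,"ax":0,"ay":0,"az":7,"fingers":5},{"x":0,"y":0,"z":0,"ax":0,"ay":0,"az":7,"fingers":5},{"x":0,"y":0,"z":0,"ax":0,"ay":0,"az":7,"fingers":5},{"x":0,"y":0,"z":0,"ax":0,"ay":0,"az":7,"fingers":5},{"x":0,"y":0,"z":0,"ax":0,"ay":0,"az":5,"fingers":5},{"x":0,"y":0,"z":0,"ax":0,"ay":0,"az":2,"fingers":5},{"x":0,"y":0,"z":0,"ax":0,"ay":0,"az":0,"fingers":5}])

```text
t: 25.45
eef_pos: [0.4852, 0.065, 0.0849]
tool_rot: [0.199, 0.623, 0.738, -0.165]
contact_force: [7.9, -1.3, -9.1]
gripper_width: 0.152
grasp_force: 32.7
```

```bash
python3 chk.py ln; python3 - <<'E'
from h import *
p,r=knob("ln",.06,0);b=knob("lf",.06,0);plan(p,r,*b,4)
E
```

```text
t 25.45 off axis in halfway-tool axes mm [ 0.7  1.4 -6.1] phi [-0.3  0.  -0.1] F [ 7.9 -1.3 -9.1] M [ 1.24 -1.17  0.84] w 13.0 q [-1.22  0.59  0.8   2.11  0.13  0.76 -0.41]
   {'y': 37}
   {'y': 36}
   {'y': 36}
   {'y': 37}
```

Request:
jog_arm(rows=[{"x":0,"y":0,"z":0,"ax":0,"ay":0,"az":0,"fingers":25},{"x":0,"y":0,"z":0,"ax":0,"ay":0,"az":0,"fingers":40},{"x":0,"y":0,"z":-3,"ax":0,"ay":0,"az":0,"fingers":45},{"x":0,"y":0,"z":-15,"ax":0,"ay":0,"az":0,"fingers":45},{"x":0,"y":0,"z":-18,"ax":0,"ay":0,"az":0,"fingers":45},{"x":0,"y":0,"z":-18,"ax":0,"ay":0,"az":0,"fingers":45},{"x":0,"y":20,"z":0,"ax":0,"ay":0,"az":0,"fingers":45},{"x":0,"y":36,"z":0,"ax":0,"ay":0,"az":0,"fingers":45}])

```text
t: 26.25
eef_pos: [0.5324, 0.1004, 0.1316]
tool_rot: [0.197, 0.623, 0.739, -0.168]
contact_force: [-0.2, 0.4, 0.3]
gripper_width: 0.527
grasp_force: 0.0
```

Request:
jog_arm(rows=[{"x":0,"y":36,"z":0,"ax":0,"ay":0,"az":0,"fingers":45},{"x":0,"y":30,"z":0,"ax":0,"ay":0,"az":0,"fingers":45},{"x":0,"y":18,"z":0,"ax":0,"ay":0,"az":0,"fingers":45},{"x":0,"y":5,"z":0,"ax":0,"ay":0,"az":0,"fingers":45},{"x":0,"y":0,"z":0,"ax":0,"ay":0,"az":0,"fingers":45},{"x":0,"y":0,"z":0,"ax":0,"ay":0,"az":0,"fingers":45},{"x":0,"y":0,"z":0,"ax":0,"ay":0,"az":0,"fingers":45},{"x":0,"y":0,"z":0,"ax":0,"ay":0,"az":0,"fingers":45}])

```text
t: 27.05
eef_pos: [0.6206, 0.1145, 0.1314]
tool_rot: [0.198, 0.623, 0.738, -0.168]
contact_force: [-0.4, 0.1, -0.6]
gripper_width: 0.525
grasp_force: 0.0
```

```bash
python3 bars.py; python3 chk.py lf 6 0 1
```

```text
ln off mm [-2.7 -2.1  0. ] phi -0.3 len 0.067 1330
lf off mm [-3.3  0.9  0. ] phi 0.8 len 0.064 1314
t 27.1 off axis in halfway-tool axes mm [  0.3  -2.7 -59.5] phi [-0.  -0.  -0.1] F [-0.   0.9  0.1] M [0.5  0.07 0.02] w 45.1 q [-1.05  0.7   0.75  1.74  0.06  0.99 -0.27]
lf rows:
   {'y': 3, 'z': 54, 'az': 0.1}
```

Request:
jog_arm(rows=[{"x":0,"y":3,"z":14,"ax":0,"ay":0,"az":0,"fingers":45},{"x":0,"y":0,"z":15,"ax":0,"ay":0,"az":0,"fingers":45},{"x":0,"y":0,"z":15,"ax":0,"ay":0,"az":0,"fingers":40},{"x":0,"y":0,"z":9,"ax":0,"ay":0,"az":0,"fingers":40},{"x":0,"y":0,"z":0,"ax":0,"ay":0,"az":0,"fingers":30},{"x":0,"y":0,"z":0,"ax":0,"ay":0,"az":0,"fingers":20},{"x":0,"y":0,"z":0,"ax":0,"ay":0,"az":0,"fingers":8},{"x":0,"y":0,"z":0,"ax":0,"ay":0,"az":0,"fingers":8}], force=40)

```text
t: 27.9
eef_pos: [0.6293, 0.089, 0.0858]
tool_rot: [0.198, 0.623, 0.738, -0.167]
contact_force: [2.2, -1.5, -2.8]
gripper_width: 0.148
grasp_force: 41.7
```

Request:
jog_arm(rows=[{"x":0,"y":0,"z":0,"ax":0,"ay":0,"az":5,"fingers":5},{"x":0,"y":0,"z":0,"ax":0,"ay":0,"az":8,"fingers":5},{"x":0,"y":0,"z":0,"ax":0,"ay":0,"az":8,"fingers":5},{"x":0,"y":0,"z":0,"ax":0,"ay":0,"az":8,"fingers":5},{"x":0,"y":0,"z":0,"ax":0,"ay":0,"az":8,"fingers":5},{"x":0,"y":0,"z":0,"ax":0,"ay":0,"az":6,"fingers":5},{"x":0,"y":0,"z":0,"ax":0,"ay":0,"az":2,"fingers":5},{"x":0,"y":0,"z":0,"ax":0,"ay":0,"az":1,"fingers":5}])

```text
t: 28.7
eef_pos: [0.6306, 0.0888, 0.0861]
tool_rot: [0.249, 0.862, 0.436, -0.075]
contact_force: [7.1, -3.3, -4.7]
gripper_width: 0.143
grasp_force: 41.4
```

```bash
python3 chk.py lf
```

```text
t 28.7 off axis in halfway-tool axes mm [-0.5  2.7 -6.8] phi [-0.3 -0.  46. ] F [ 7.1 -3.3 -4.7] M [ 0.37 -0.78  0.84] w 12.2 q [-1.11  0.86  0.94  1.77 -0.18  0.88 -0.86]
```

Request:
jog_arm(rows=[{"x":0,"y":0,"z":0,"ax":0,"ay":0,"az":1.5,"fingers":5},{"x":0,"y":0,"z":0,"ax":0,"ay":0,"az":1,"fingers":5},{"x":0,"y":0,"z":0,"ax":0,"ay":0,"az":1,"fingers":5},{"x":0,"y":0,"z":0,"ax":0,"ay":0,"az":0,"fingers":5},{"x":0,"y":0,"z":0,"ax":0,"ay":0,"az":0,"fingers":5},{"x":0,"y":0,"z":0,"ax":0,"ay":0,"az":0,"fingers":5},{"x":0,"y":0,"z":0,"ax":0,"ay":0,"az":0,"fingers":5},{"x":0,"y":0,"z":0,"ax":0,"ay":0,"az":0,"fingers":5}])

```text
t: 29.5
eef_pos: [0.6306, 0.0888, 0.0862]
tool_rot: [0.251, 0.874, 0.411, -0.068]
contact_force: [5.8, -3.9, -3.3]
gripper_width: 0.142
grasp_force: 47.1
```

```bash
python3 chk.py lf;  python3 - <<'E'
from h import *
p,r=knob("lf",.06,48);b=knob("hn",.06,0);plan(p,r,*b,8)
E
```

```text
t 29.5 off axis in halfway-tool axes mm [-0.6  2.7 -6.8] phi [-0.3 -0.  49.3] F [ 5.8 -3.9 -3.3] M [ 0.17 -0.54  1.51] w 12.2 q [-1.12  0.87  0.95  1.77 -0.2   0.88 -0.91]
   {'x': -23, 'y': -1, 'az': -6.0}
   {'x': -23, 'y': -4, 'az': -6.0}
   {'x': -23, 'y': -7, 'az': -6.0}
   {'x': -21, 'y': -8, 'az': -6.0}
   {'x': -21, 'y': -11, 'az': -6.0}
   {'x': -19, 'y': -13, 'az': -6.0}
   {'x': -18, 'y': -15, 'az': -6.0}
   {'x': -17, 'y': -16, 'az': -6.0}
```

Request:
jog_arm(rows=[{"x":0,"y":0,"z":0,"ax":0,"ay":0,"az":0,"fingers":25},{"x":0,"y":0,"z":0,"ax":0,"ay":0,"az":0,"fingers":40},{"x":0,"y":0,"z":-3,"ax":0,"ay":0,"az":0,"fingers":45},{"x":0,"y":0,"z":-15,"ax":0,"ay":0,"az":0,"fingers":45},{"x":0,"y":0,"z":-18,"ax":0,"ay":0,"az":-1.5,"fingers":45},{"x":0,"y":0,"z":-18,"ax":0,"ay":0,"az":0,"fingers":45},{"x":-23,"y":-1,"z":0,"ax":0,"ay":0,"az":-6,"fingers":45},{"x":-23,"y":-4,"z":0,"ax":0,"ay":0,"az":-6,"fingers":45}], force=40)

```text
t: 30.3
eef_pos: [0.5934, 0.0856, 0.1483]
tool_rot: [0.24, 0.819, 0.512, -0.098]
contact_force: [0.2, -1.0, -0.3]
gripper_width: 0.524
grasp_force: 0.0
```

Request:
jog_arm(rows=[{"x":-23,"y":-7,"z":0,"ax":0,"ay":0,"az":-6,"fingers":45},{"x":-21,"y":-8,"z":0,"ax":0,"ay":0,"az":-6,"fingers":45},{"x":-21,"y":-11,"z":0,"ax":0,"ay":0,"az":-6,"fingers":45},{"x":-19,"y":-13,"z":0,"ax":0,"ay":0,"az":-6,"fingers":45},{"x":-18,"y":-15,"z":0,"ax":0,"ay":0,"az":-6,"fingers":45},{"x":-17,"y":-16,"z":0,"ax":0,"ay":0,"az":-6,"fingers":45},{"x":0,"y":0,"z":0,"ax":0,"ay":0,"az":0,"fingers":45},{"x":0,"y":0,"z":0,"ax":0,"ay":0,"az":0,"fingers":45}])

```text
t: 31.1
eef_pos: [0.4979, -0.0076, 0.1911]
tool_rot: [0.198, 0.624, 0.738, -0.166]
contact_force: [0.1, 0.5, 0.4]
gripper_width: 0.528
grasp_force: 0.0
```

```bash
python3 bars.py; python3 chk.py hn 6 0 1
```

```text
ln off mm [-6.9  0.7 -0. ] phi 0.1 len 0.047 1551
lf off mm [ 1.4  6.2 -0. ] phi 45.8 len 0.053 1883
hn off mm [-2.4  0.1  0. ] phi 0.2 len 0.063 1305
hf off mm [-3.8  2.7  0. ] phi 0.3 len 0.067 1357
t 31.15 off axis in halfway-tool axes mm [  0.1   2.3 -61.2] phi [-0.1  0.  -0. ] F [0.6 1.3 0.1] M [0.52 0.13 0.04] w 45.1 q [-1.25  0.39  0.98  2.08  0.25  0.91 -0.28]
hn rows:
   {'y': -2, 'z': 55, 'ax': 0.1}
```

lf at its stop (45.8°), others halfway. Next hn.

Request:
jog_arm(rows=[{"x":0,"y":-2,"z":15,"ax":0,"ay":0,"az":0,"fingers":45},{"x":0,"y":0,"z":15,"ax":0,"ay":0,"az":0,"fingers":45},{"x":0,"y":0,"z":15,"ax":0,"ay":0,"az":0,"fingers":40},{"x":0,"y":0,"z":10,"ax":0,"ay":0,"az":0,"fingers":40},{"x":0,"y":0,"z":0,"ax":0,"ay":0,"az":0,"fingers":30},{"x":0,"y":0,"z":0,"ax":0,"ay":0,"az":0,"fingers":20},{"x":0,"y":0,"z":0,"ax":0,"ay":0,"az":0,"fingers":8},{"x":0,"y":0,"z":0,"ax":0,"ay":0,"az":0,"fingers":8}], force=40)

```text
t: 31.95
eef_pos: [0.5014, -0.035, 0.1435]
tool_rot: [0.199, 0.623, 0.738, -0.166]
contact_force: [2.9, 0.2, -1.2]
gripper_width: 0.146
grasp_force: 42.7
```

Request:
jog_arm(rows=[{"x":0,"y":0,"z":0,"ax":0,"ay":0,"az":5,"fingers":5},{"x":0,"y":0,"z":0,"ax":0,"ay":0,"az":8,"fingers":5},{"x":0,"y":0,"z":0,"ax":0,"ay":0,"az":8,"fingers":5},{"x":0,"y":0,"z":0,"ax":0,"ay":0,"az":8,"fingers":5},{"x":0,"y":0,"z":0,"ax":0,"ay":0,"az":8,"fingers":5},{"x":0,"y":0,"z":0,"ax":0,"ay":0,"az":7,"fingers":5},{"x":0,"y":0,"z":0,"ax":0,"ay":0,"az":3,"fingers":5},{"x":0,"y":0,"z":0,"ax":0,"ay":0,"az":2,"fingers":5}])

```text
t: 32.75
eef_pos: [0.5017, -0.035, 0.1435]
tool_rot: [0.25, 0.873, 0.414, -0.069]
contact_force: [5.1, -1.6, -0.3]
gripper_width: 0.142
grasp_force: 48.6
```

```bash
python3 chk.py hn;  python3 - <<'E'
from h import *
p,r=knob("hn",.06,49);b=knob("hf",.06,0);plan(p,r,*b,8)
E
```

```text
t 32.75 off axis in halfway-tool axes mm [-0.5  1.  -6.1] phi [-0.3 -0.  48.9] F [ 5.1 -1.6 -0.3] M [ 0.13 -0.34  1.42] w 12.1 q [-1.27  0.61  1.15  2.14 -0.04  0.74 -0.85]
   {'x': 14, 'y': 12, 'az': -6.1}
   {'x': 12, 'y': 13, 'az': -6.2}
   {'x': 11, 'y': 15, 'az': -6.1}
   {'x': 9, 'y': 16, 'az': -6.1}
   {'x': 8, 'y': 16, 'az': -6.1}
   {'x': 6, 'y': 18, 'az': -6.1}
   {'x': 4, 'y': 17, 'az': -6.2}
   {'x': 2, 'y': 19, 'az': -6.1}
```

Request:
jog_arm(rows=[{"x":0,"y":0,"z":0,"ax":0,"ay":0,"az":0,"fingers":25},{"x":0,"y":0,"z":0,"ax":0,"ay":0,"az":0,"fingers":40},{"x":0,"y":0,"z":-3,"ax":0,"ay":0,"az":0,"fingers":45},{"x":0,"y":0,"z":-15,"ax":0,"ay":0,"az":0,"fingers":45},{"x":0,"y":0,"z":-18,"ax":0,"ay":0,"az":0,"fingers":45},{"x":0,"y":0,"z":-18,"ax":0,"ay":0,"az":0,"fingers":45},{"x":14,"y":12,"z":0,"ax":0,"ay":0,"az":-6.1,"fingers":45},{"x":12,"y":13,"z":0,"ax":0,"ay":0,"az":-6.2,"fingers":45}])

```text
t: 33.55
eef_pos: [0.5315, -0.0017, 0.1899]
tool_rot: [0.24, 0.822, 0.507, -0.097]
contact_force: [-0.9, 0.7, -0.8]
gripper_width: 0.527
grasp_force: 0.0
```

Request:
jog_arm(rows=[{"x":11,"y":15,"z":0,"ax":0,"ay":0,"az":-6.1,"fingers":45},{"x":9,"y":16,"z":0,"ax":0,"ay":0,"az":-6.1,"fingers":45},{"x":8,"y":16,"z":0,"ax":0,"ay":0,"az":-6.1,"fingers":45},{"x":6,"y":18,"z":0,"ax":0,"ay":0,"az":-6.1,"fingers":45},{"x":4,"y":17,"z":0,"ax":0,"ay":0,"az":-6.2,"fingers":45},{"x":2,"y":19,"z":0,"ax":0,"ay":0,"az":-6.1,"fingers":45},{"x":0,"y":0,"z":0,"ax":0,"ay":0,"az":0,"fingers":45},{"x":0,"y":0,"z":0,"ax":0,"ay":0,"az":0,"fingers":45}])

```text
t: 34.35
eef_pos: [0.6394, 0.0155, 0.1893]
tool_rot: [0.198, 0.624, 0.737, -0.168]
contact_force: [0.2, 0.2, -0.3]
gripper_width: 0.529
grasp_force: 0.0
```

```bash
python3 bars.py; python3 chk.py hf 6 0 1
```

```text
ln off mm [-8.7 -1.4  0. ] phi 6.6 len 0.053 1930
lf off mm [-3.2  0.4  0. ] phi 44.8 len 0.063 2099
hf off mm [-3.3 -0.2  0. ] phi -0.0 len 0.064 1277
hn off mm [-1.9 -2.1  0. ] phi 47.5 len 0.063 1345
t 34.4 off axis in halfway-tool axes mm [  0.   -1.2 -59.2] phi [ 0.1 -0.1  0. ] F [ 0.6  0.1 -0.1] M [0.5  0.13 0.02] w 45.1 q [-0.97  0.61  0.83  1.75  0.1   0.99 -0.12]
hf rows:
   {'y': 1, 'z': 53, 'ax': -0.1, 'ay': 0.1}
```

Request:
jog_arm(rows=[{"x":0,"y":1,"z":14,"ax":0,"ay":0,"az":0,"fingers":45},{"x":0,"y":0,"z":15,"ax":0,"ay":0,"az":0,"fingers":45},{"x":0,"y":0,"z":15,"ax":0,"ay":0,"az":0,"fingers":40},{"x":0,"y":0,"z":9,"ax":0,"ay":0,"az":0,"fingers":40},{"x":0,"y":0,"z":0,"ax":0,"ay":0,"az":0,"fingers":30},{"x":0,"y":0,"z":0,"ax":0,"ay":0,"az":0,"fingers":20},{"x":0,"y":0,"z":0,"ax":0,"ay":0,"az":0,"fingers":8},{"x":0,"y":0,"z":0,"ax":0,"ay":0,"az":0,"fingers":8}], force=40)

```text
t: 35.2
eef_pos: [0.6453, -0.01, 0.1439]
tool_rot: [0.198, 0.623, 0.738, -0.167]
contact_force: [-2.2, -0.2, 0.9]
gripper_width: 0.142
grasp_force: 40.5
```

Request:
jog_arm(rows=[{"x":0,"y":0,"z":0,"ax":0,"ay":0,"az":5,"fingers":5},{"x":0,"y":0,"z":0,"ax":0,"ay":0,"az":8,"fingers":5},{"x":0,"y":0,"z":0,"ax":0,"ay":0,"az":8,"fingers":5},{"x":0,"y":0,"z":0,"ax":0,"ay":0,"az":8,"fingers":5},{"x":0,"y":0,"z":0,"ax":0,"ay":0,"az":8,"fingers":5},{"x":0,"y":0,"z":0,"ax":0,"ay":0,"az":7,"fingers":5},{"x":0,"y":0,"z":0,"ax":0,"ay":0,"az":3,"fingers":5},{"x":0,"y":0,"z":0,"ax":0,"ay":0,"az":2,"fingers":5}])

```text
t: 36.0
eef_pos: [0.6467, -0.0103, 0.1442]
tool_rot: [0.251, 0.873, 0.413, -0.069]
contact_force: [3.2, -3.4, -0.7]
gripper_width: 0.146
grasp_force: 45.2
```

```bash
python3 chk.py hf;  python3 - <<'E'
from h import *
p,r=knob("hf",.06,49);b=knob("ln",.06,0);plan(p,r,*b,8)
E
```

```text
t 36.0 off axis in halfway-tool axes mm [-0.5  2.1 -6.9] phi [-0.2 -0.1 48.9] F [ 3.2 -3.4 -0.7] M [-0.14 -0.1   1.07] w 12.5 q [-1.02  0.78  1.02  1.79 -0.15  0.88 -0.75]
   {'x': -4, 'y': -23, 'az': -6.1}
   {'x': -2, 'y': -23, 'az': -6.2}
   {'x': 1, 'y': -23, 'az': -6.1}
   {'x': 3, 'y': -24, 'az': -6.1}
   {'x': 5, 'y': -22, 'az': -6.1}
   {'x': 9, 'y': -22, 'az': -6.1}
   {'x': 10, 'y': -21, 'az': -6.2}
   {'x': 12, 'y': -20, 'az': -6.1}
```

Request:
jog_arm(rows=[{"x":0,"y":0,"z":0,"ax":0,"ay":0,"az":0,"fingers":25},{"x":0,"y":0,"z":0,"ax":0,"ay":0,"az":0,"fingers":40},{"x":0,"y":0,"z":-3,"ax":0,"ay":0,"az":0,"fingers":45},{"x":0,"y":0,"z":-15,"ax":0,"ay":0,"az":0,"fingers":45},{"x":0,"y":0,"z":-18,"ax":0,"ay":0,"az":0,"fingers":45},{"x":0,"y":0,"z":-18,"ax":0,"ay":0,"az":0,"fingers":45},{"x":-4,"y":-23,"z":0,"ax":0,"ay":0,"az":-6.1,"fingers":45},{"x":-2,"y":-23,"z":0,"ax":0,"ay":0,"az":-6.2,"fingers":45}])

```text
t: 36.8
eef_pos: [0.6013, 0.0362, 0.1772]
tool_rot: [0.241, 0.823, 0.506, -0.096]
contact_force: [-0.7, -0.3, -0.4]
gripper_width: 0.529
grasp_force: 0.0
```

Request:
jog_arm(rows=[{"x":1,"y":-23,"z":0,"ax":0,"ay":0,"az":-6.1,"fingers":45},{"x":3,"y":-24,"z":0,"ax":0,"ay":0,"az":-6.1,"fingers":45},{"x":5,"y":-22,"z":0,"ax":0,"ay":0,"az":-6.1,"fingers":45},{"x":9,"y":-22,"z":0,"ax":0,"ay":0,"az":-6.1,"fingers":45},{"x":10,"y":-21,"z":0,"ax":0,"ay":0,"az":-6.2,"fingers":45},{"x":12,"y":-20,"z":0,"ax":0,"ay":0,"az":-6.1,"fingers":45},{"x":0,"y":0,"z":0,"ax":0,"ay":0,"az":0,"fingers":45},{"x":0,"y":0,"z":0,"ax":0,"ay":0,"az":0,"fingers":45}])

```text
t: 37.6
eef_pos: [0.4804, 0.0916, 0.133]
tool_rot: [0.198, 0.623, 0.738, -0.167]
contact_force: [0.3, -0.2, -0.2]
gripper_width: 0.526
grasp_force: 0.0
```

```bash
python3 bars.py; python3 chk.py ln 6 0 1
```

```text
ln off mm [-2.7  1.1 -0. ] phi -0.0 len 0.064 1314
lf off mm [-0.7  6.8  0. ] phi 45.7 len 0.057 1198
t 37.65 off axis in halfway-tool axes mm [ -0.6   1.5 -61.1] phi [-0.1 -0.   0. ] F [ 0.2  0.2 -1.1] M [0.49 0.13 0.01] w 45.1 q [-1.33  0.54  0.9   2.07  0.11  0.89 -0.38]
ln rows:
   {'x': 1, 'y': -2, 'z': 55, 'ax': 0.1}
```

Request:
jog_arm(rows=[{"x":1,"y":-2,"z":15,"ax":0,"ay":0,"az":0,"fingers":45},{"x":0,"y":0,"z":15,"ax":0,"ay":0,"az":0,"fingers":45},{"x":0,"y":0,"z":15,"ax":0,"ay":0,"az":0,"fingers":40},{"x":0,"y":0,"z":10,"ax":0,"ay":0,"az":0,"fingers":40},{"x":0,"y":0,"z":0,"ax":0,"ay":0,"az":0,"fingers":30},{"x":0,"y":0,"z":0,"ax":0,"ay":0,"az":0,"fingers":20},{"x":0,"y":0,"z":0,"ax":0,"ay":0,"az":0,"fingers":8},{"x":0,"y":0,"z":0,"ax":0,"ay":0,"az":0,"fingers":8}], force=40)

```text
t: 38.45
eef_pos: [0.4853, 0.065, 0.0851]
tool_rot: [0.2, 0.623, 0.738, -0.165]
contact_force: [8.9, -4.6, -6.8]
gripper_width: 0.147
grasp_force: 42.7
```

Request:
jog_arm(rows=[{"x":0,"y":0,"z":0,"ax":0,"ay":0,"az":5,"fingers":5},{"x":0,"y":0,"z":0,"ax":0,"ay":0,"az":8,"fingers":5},{"x":0,"y":0,"z":0,"ax":0,"ay":0,"az":8,"fingers":5},{"x":0,"y":0,"z":0,"ax":0,"ay":0,"az":8,"fingers":5},{"x":0,"y":0,"z":0,"ax":0,"ay":0,"az":8,"fingers":5},{"x":0,"y":0,"z":0,"ax":0,"ay":0,"az":7,"fingers":5},{"x":0,"y":0,"z":0,"ax":0,"ay":0,"az":3,"fingers":5},{"x":0,"y":0,"z":0,"ax":0,"ay":0,"az":2,"fingers":5}])

```text
t: 39.25
eef_pos: [0.4863, 0.0648, 0.0854]
tool_rot: [0.251, 0.872, 0.414, -0.067]
contact_force: [10.6, -6.3, -8.6]
gripper_width: 0.145
grasp_force: 48.4
```

```bash
python3 chk.py ln
```

```text
t 39.25 off axis in halfway-tool axes mm [ 0.1  2.4 -6.3] phi [-0.5  0.1 48.9] F [10.6 -6.3 -8.6] M [ 0.16 -1.38  2.03] w 12.4 q [-1.38  0.75  1.07  2.12 -0.19  0.74 -0.94]
```

Release, rise well away and check everything.

Request:
jog_arm(rows=[{"x":0,"y":0,"z":0,"ax":0,"ay":0,"az":0,"fingers":25},{"x":0,"y":0,"z":0,"ax":0,"ay":0,"az":0,"fingers":40},{"x":0,"y":0,"z":-3,"ax":0,"ay":0,"az":0,"fingers":45},{"x":0,"y":0,"z":-15,"ax":0,"ay":0,"az":0,"fingers":45},{"x":0,"y":0,"z":-20,"ax":0,"ay":0,"az":0,"fingers":45},{"x":0,"y":0,"z":-25,"ax":0,"ay":0,"az":-6,"fingers":45},{"x":0,"y":0,"z":-30,"ax":0,"ay":0,"az":-8,"fingers":45},{"x":0,"y":0,"z":-30,"ax":0,"ay":0,"az":-8,"fingers":45}])

```text
t: 40.05
eef_pos: [0.4716, 0.1254, 0.1918]
tool_rot: [0.231, 0.776, 0.574, -0.117]
contact_force: [0.1, 0.3, -0.5]
gripper_width: 0.53
grasp_force: 0.0
```

Request:
jog_arm(rows=[{"x":-15,"y":10,"z":-20,"ax":0,"ay":0,"az":-8,"fingers":45},{"x":-15,"y":15,"z":-20,"ax":0,"ay":0,"az":-8,"fingers":45},{"x":-15,"y":15,"z":-10,"ax":0,"ay":0,"az":-8,"fingers":45},{"x":-10,"y":10,"z":0,"ax":0,"ay":0,"az":0,"fingers":45},{"x":0,"y":0,"z":0,"ax":0,"ay":0,"az":0,"fingers":45},{"x":0,"y":0,"z":0,"ax":0,"ay":0,"az":0,"fingers":45},{"x":0,"y":0,"z":0,"ax":0,"ay":0,"az":0,"fingers":45},{"x":0,"y":0,"z":0,"ax":0,"ay":0,"az":0,"fingers":45}])

```text
t: 40.85
eef_pos: [0.5089, 0.0999, 0.2657]
tool_rot: [0.203, 0.642, 0.721, -0.163]
contact_force: [-0.1, 0.3, -0.2]
gripper_width: 0.527
grasp_force: 0.0
```

```bash
python3 bars.py; python3 - <<'E'
from h import *
from station import bot
a=bot.read_camera("scene")["pixels"];b=bot.read_camera("wrist")["pixels"]
i=np.vstack([cv2.resize(a[130:290,100:500],(800,320)),cv2.resize(b[:280],(640,280))[:, :].copy() if 0 else cv2.copyMakeBorder(b[:270],0,0,80,80,0)])
cv2.imwrite("pics/fin.png",i[:,:,::-1]);print(i.shape,bot.get_obs()["t"])
E
```

```text
lf off mm [0.2 4.9 0. ] phi 45.3 len 0.058 634
ln off mm [-1.2  1.2  0. ] phi 45.0 len 0.064 682
hf off mm [0.2 6.4 0. ] phi 45.6 len 0.052 424
hn off mm [ 0.5  4.  -0. ] phi 46.1 len 0.052 426
(590, 800, 3) 41.0
```

View pics/fin.png

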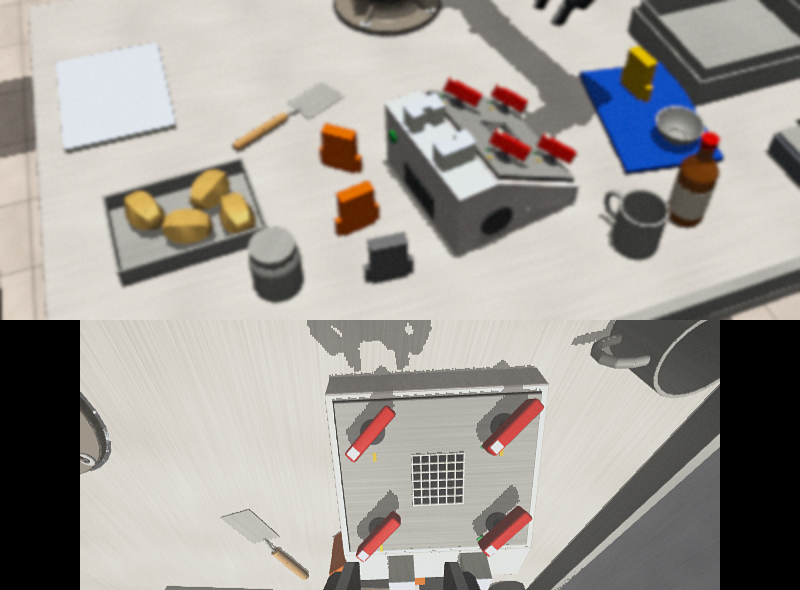

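The final picture shows the yellow block upright on the blue board at (640,75). All four bars stand parallel at their stops (about 45° past halfway), and nothing else has moved. I'm handing in now.

```bash
python3 -c "
from station import bot
print(bot.hand_in())"
```

```text
the job is handed in; nothing more can be done
None
```

The job is handed in at about 41 s of the 72 s allowed: the yellow block stands upright on the blue board, and all four knobs were turned crisscross to halfway and then to their stops; the gripper has let go and is clear of everything.

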